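Dial open the lab lockbox

ROBOT

A 6-joint arm with a two-finger parallel gripper is mounted at the origin on the work surface. World frame = base frame: x ahead of the robot, y to its left, z up, the work surface at z = 0. Lengths are in mm, angles in rad, forces in N, time in s.
With the tool pointing down it reaches from about 350 to 1000 mm from the base axis. Payload 7.1 kg.
Tool frame: the origin (TCP) lies at the centre of the arm's flange, where the gripper is bolted on; the fingertips stand 173 mm ahead of it and the grasp point (between the pads) lies 155 mm ahead of it (ctrl.nose_length is the distance from the TCP to the fingertips, in mm); z points along the fingers, y is the direction in which the jaws open and shut (so a half turn about z gives the same grasp; the last joint's range is limited). The gripper opens to 85 mm and grips with 20 to 120 N. Pads are 22 mm wide; open, the fingers measure 114 mm over their backs; the gripper's body (76 mm by 85 mm) begins 54 mm behind the grasp point. The pads swing forward as they close: fully open they stand 13 mm farther back than shut.
Start: joints at [1.259, 0.423, 1.63, -0, 1.089, -0.019], TCP at [180.365, 598.394, 404.719] pointing down, gripper open.
Joint ranges: [-3, 3], [-0.9, 2.11], [0.09, 2.58], [-1.31, 4.45], [0.11, 2.69], [-2.54, 2.54]. Speed limits (rad/s): [2.39, 2.39, 3.01, 3.14, 3.14, 3.14].

INTERFACE

Orientations are given as a rotation vector (axis times angle).
In Python, from workcell import ctrl gives the robot as it stands. The module is installed in compiled form; this text tells all that it offers.
- The arm moves only by the tool play_rows, never from a script. Its argument "steps" is a list of rows, each a list of 7 numbers: the finger opening in mm, from 0 to 85.4, then the shift along the tool's x, y, z in mm, then the turn, a rotation vector about the tool's x, y, z in rad. A call has 1 to 20 rows; each row shifts and turns the commanded pose from where the row before left it, along the tool's axes as they then stand; what a row does not reach is not made up. A row lasts 1/8 s, in which the tool goes at most 62.5 mm and 10.7 degrees, less where a joint would pass 70% of its speed; a pose out of reach is approached as far as the arm can. A call with a gripper value outside its range is refused whole. The fingers move at their own pace and stop on an object; the grip force is fixed at half the most. Time passes only in rows, so rows that do not move let the fingers close. It gives the time, the measured TCP pose, the force and the opening at its end, in the units of the state.
- ctrl.get_state(): the state, without advancing time (a new reading comes with each control period).
- ctrl.camera(name): name is "scene" or "top" or "wrist"; returns a dict with "image" (420x560x3 uint8, red, green, blue), "camera_matrix" (3x3 intrinsics, pixels), "k1" (the pictures are not rectified: a ray, as slopes to the right and down, at radius r is drawn at 1 + k1 r^2 times it, then the intrinsics apply), "rvec" (rotation vector, rad) and "tvec" (3), from world to camera coordinates, as OpenCV has them. Camera axes: x right, y down, z forward; pixel columns grow to the right and rows downward; lengths in mm; the calibration is good to about 2 mm. A picture is of the moment at which its call begins. There is no depth.
- ctrl.sign_off(): hands the job in, once; it reports no verdict.
The state is a dict: "time": time; "joint_positions": joint angles; "qd": joint speeds; "joint_torque": joint torques, N m; "eef_pos": TCP position; "tool_rot": TCP orientation; "contact_force": force on the tool from outside, world axes, zero at the start; "moment": the same for the moment, N m; "width": finger opening in mm.
Only numpy, scipy, OpenCV 4.12 (cv2) and the standard library are available. Lean on these libraries where they do the work, as an engineer would, in place of code of your own. Each camera call takes 0.05 s, during which the arm holds its last target.

TASK

Open the combination lock on the lid of the grey lab lockbox: crank the dial by its upright post, first one way until it carries the notch of the large disc round to face the bolt, then back the other way until the notch of the middle disc faces it too, then the first way again until the small dial disc's notch does, and let all three notches stand in line. Then push the sliding bolt by its upright tab gently and fully home into the notches, so that its other end leaves the keeper, and let go. Do not force the bolt, and leave the bottle, jar, slide box and microscope where they are.

Things in the scene. Friction and masses are not known exactly. Their poses are not given: they have to be found in the camera images.
- lockbox: Fixed grey metal lockbox, lid 60 mm above the bench, spanning x -97..+97 mm and y -100..+180 mm of its frame. Origin on the dial axis at bench height, z up. Three flat metal discs are stacked on that axis on the lid, like a wedding cake. The bolt lies on the +y side and slides along y.
- cover (a point): Centre of the top of the fixed clear cover plate (178 x 178 x 4 mm, square to the lockbox) over the discs, on the dial axis, 99 mm above the bench. The discs can be turned only by the crank above the cover. Each disc has one rim notch 22 mm wide, 11 mm deep; a disc is set when its notch points along lockbox +y, straight at the bolt (within about 5 mm sideways).
- guide (a point): Centre of the top of the fixed bolt guide: 56 mm wide in lockbox x, y +84..+120 mm, top 97 mm above the bench.
- keeper (a point): Centre of the top of the fixed keeper, the bracket that the bolt's outer end sits in: 56 mm wide in lockbox x, y +154..+168 mm, top 97 mm above the bench.
- large_disc (a joint): Turn of the large disc (rad, anticlockwise from above; 0 or any whole turn = notch faces the bolt). Turns without end, only when the middle disc carries it; needs about 0.18 N m; stays where left.
- middle_disc (a joint): Turn of the middle disc relative to the large disc (rad, anticlockwise; 0 = notches in line). It turns from -3.0 to +2.0; at either end a lug carries the large disc along. Needs about 0.09 N m, and turns only when the dial carries it; stays where left.
- dial (a joint): Turn of the dial (top disc with crank) relative to the middle disc (rad, anticlockwise; 0 = notches in line). It turns from -1.8 to +3.2; at either end a lug carries the middle disc along. Needs about 0.035 N m alone; stays where left.
- large_notch (a point): Centre of the notch of the large (lowest) disc, rim radius 72 mm; the point is 66.5 mm from the dial axis, 71 mm above the bench.
- middle_notch (a point): Centre of the notch of the middle disc, rim radius 56 mm; the point is 50.5 mm from the dial axis, 81 mm above the bench.
- dial_notch (a point): Centre of the notch of the small top disc (rim radius 40 mm), which is part of the dial; the point is 34.5 mm from the dial axis, 91 mm above the bench.
- crank_post (a point): Mid-height of the upright round metal post of the dial's crank, 14 mm diameter, 43 mm tall (from 112 to 155 mm above the bench), 48 mm from the dial axis, exactly opposite the dial disc's notch. The crank arm under it is 18 mm wide, 104 to 112 mm above the bench. The post can be pushed round from either side; it does not spin on the arm.
- bolt_tab (a point): Centre of the upright steel tab of the sliding bolt: 64 mm wide in lockbox x, 10 mm thick in y, from 91 to 145 mm above the bench. It starts at lockbox y = +139 mm and ends at +125 mm (14 mm of travel towards the dial, to a dead stop). To move it, push its outer (+y) face above the keeper.
- bottle: Bystander: tall brown glass bottle, 68 mm diameter, 220 mm tall, standing on the bench; origin at its foot. Beyond the lockbox; it and the jar may be in either order.
- jar: Bystander: glass jar with white cap, 76 mm diameter, 110 mm tall, standing on the bench; origin at its foot.
- slide_box: Bystander: grey slide box, 82 x 102 x 37 mm, lying on the robot's side of the lockbox; origin at the centre of its underside.
- microscope: Bystander: fixed white microscope, foot 200 x 130 mm, up to 375 mm tall, on the -y side of the lockbox; origin at the centre of its foot, its stage at -x of its own frame.
- bolt: The loose steel bolt that carries the tab, about 0.35 kg, held down by guide and keeper. Origin on the dial axis at lid height while it is out; axes as the lockbox. Greased: it slides under about 1 to 2 N, and only when all three notches face it.
There are look-alikes about, which are no part of the job. Leave any green or purple look-alike of the bolt alone.

How it is judged (in metres and radians):
On the way, in this order (a step that is already met when the one before it is completed fails the run):
1. the large disc's notch faces the bolt, the bolt still out (x of large_notch in the frame of lockbox between -0.009 and 0.009 m and y of large_notch in the frame of lockbox above 0.02 m and y of bolt_tab in the frame of lockbox above 0.134 m), for 0.2 s.
2. the large and middle discs' notches both face the bolt, the bolt still out (all of step 1 and x of middle_notch in the frame of lockbox between -0.009 and 0.009 m and y of middle_notch in the frame of lockbox above 0.02 m), for 0.2 s.
3. all three notches face the bolt, the bolt still out (all of step 2 and x of dial_notch in the frame of lockbox between -0.009 and 0.009 m and y of dial_notch in the frame of lockbox above 0.02 m), for 0.2 s.
At the end, for the whole second after the job is handed in: The bolt is home in the notches (pushed in at least 11 of its 14 mm), at rest, with the notches of all three discs facing it (within 9 mm sideways), and let go (y of bolt_tab in the frame of lockbox between 0.12 and 0.128 m and x of large_notch in the frame of lockbox between -0.009 and 0.009 m and y of each of large_notch, middle_notch, dial_notch in the frame of lockbox above 0.02 m and x of middle_notch in the frame of lockbox between -0.009 and 0.009 m and x of dial_notch in the frame of lockbox between -0.009 and 0.009 m and linear speed of bolt below 0.01 m/s); the robot touches nothing.
It fails at once if the bolt is forced (pushed with more than 60 N) (contact force between bolt and the arm above 60 N or contact force between bolt and the fingers above 60 N).
It fails at once if the bottle is shifted by more than 20 mm (distance of bottle from where it was at the start of the episode above 0.02 m).
It fails at once if the jar is shifted by more than 20 mm (distance of jar from where it was at the start of the episode above 0.02 m).
It fails at once if the slide box is shifted by more than 20 mm (distance of slide_box from where it was at the start of the episode above 0.02 m).
It fails at once if the microscope is knocked (more than 5 N) (contact force between microscope and the arm above 5 N or contact force between microscope and the fingers above 5 N).
It also fails if it takes over 67 s, if anything falls off the work surface, if the arm or the gripper's body presses on something with over 40 N, if the wrist force passes 120 N, or if a joint passes its speed limit or range.

## Working session

There is one attempt and no reset: what is moved stays moved. The work goes in short steps, Python scripts to look and compute and a tool call to move; the robot and the scene stay as the last step left them, time stands still between calls to the robot, and variables do not carry over. Pictures are saved under pics/ and viewed, and the job is handed in when it is done.

Besides the shell and the picture viewer there is one more tool, called after "Call:" by a JSON object that holds its "fn" and its "kwargs", one argument or row to a line. play_rows: Moves the arm, as the interface text tells. Its arguments: {"type":"object","properties":{"steps":{"type":"array","items":{"type":"array","items":{"type":"number"}}}},"required":["steps"]}

```bash
mkdir -p pics; cat > h.py <<'E'
import numpy as np,cv2,pickle
from workcell import ctrl
def shot(n,tag):
    c=ctrl.camera(n); cv2.imwrite(f'pics/{tag}.png',cv2.cvtColor(np.asarray(c['image']),cv2.COLOR_RGB2BGR))
    pickle.dump({k:np.array(v) for k,v in c.items()},open(f'pics/{tag}.pkl','wb')); return c
def load(tag): return pickle.load(open(f'pics/{tag}.pkl','rb'))
def proj(c,P):
    d=np.zeros(5); d[0]=float(c['k1'])
    return cv2.projectPoints(np.array(P,float).reshape(-1,3),np.array(c['rvec'],float),np.array(c['tvec'],float),np.array(c['camera_matrix'],float),d)[0].reshape(-1,2)
def ray(c,uv):
    d=np.zeros(5); d[0]=float(c['k1'])
    n=cv2.undistortPoints(np.array(uv,float).reshape(-1,1,2),np.array(c['camera_matrix'],float),d).reshape(-1,2)
    R=cv2.Rodrigues(np.array(c['rvec'],float))[0]; o=-R.T@np.array(c['tvec'],float).reshape(3)
    return o,(R.T@np.c_[n,np.ones(len(n))].T).T
def atz(c,uv,z):
    o,d=ray(c,uv); return np.array([o+k*(z-o[2])/k[2] for k in d])
E
python3 - <<'E'
from h import *
for n in['scene','top','wrist']:
    c=shot(n,n+'0'); o,d=ray(c,[[280,210]]); print(n,o,d)
s=ctrl.get_state(); print(s, ctrl.nose_length)
E
```

```text
scene [1103.73962661   86.26794689  885.29687221] [[-0.60895413 -0.17879691 -0.77296028]]
top [ 411.88278921 -104.27898309 1252.15879176] [[ 0.06991985 -0.00859657 -0.99753424]]
wrist [113.6555455  618.56093688 373.95941706] [[ 0.25564337 -0.0730233  -0.96405901]]
{'time': 0.15, 'joint_positions': array([ 1.25902695e+00,  4.23718398e-01,  1.63048192e+00, -1.42263933e-05,
        1.08855588e+00, -1.90078675e-02]), 'qd': array([ 1.16660900e-03, -3.59806825e-03, -1.38165646e-03,  2.54864681e-03,
       -1.83316338e-04, -6.21127545e-05]), 'joint_torque': array([ 8.50935721e-04, -5.57773626e+01, -2.82017291e+01,  7.58604324e-05,
        4.85942277e-03,  1.16084092e-06]), 'eef_pos': array([180.29435118, 598.22409737, 404.10375557]), 'tool_rot': array([-4.58191699e-01, -3.10781853e+00,  1.80591298e-03]), 'contact_force': array([-0.2493644 ,  0.06173573,  0.48214382]), 'moment': array([-0.02988243, -0.01228497,  0.00569495]), 'width': 85.25642641994864} 173.4
```

View pics/scene0.png

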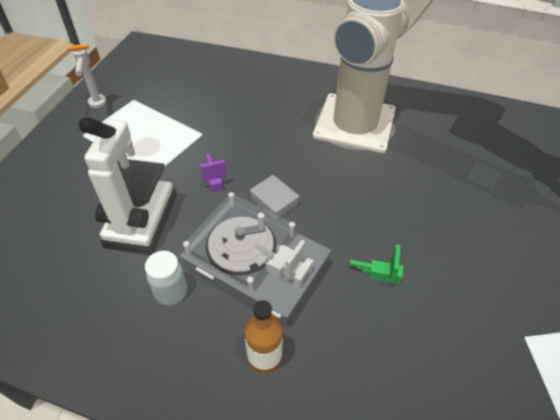

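View pics/top0.png

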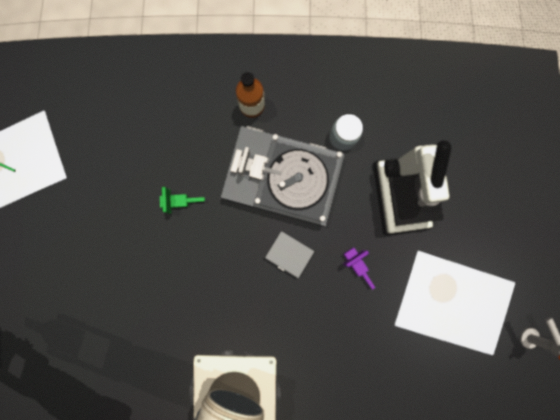

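View pics/wrist0.png

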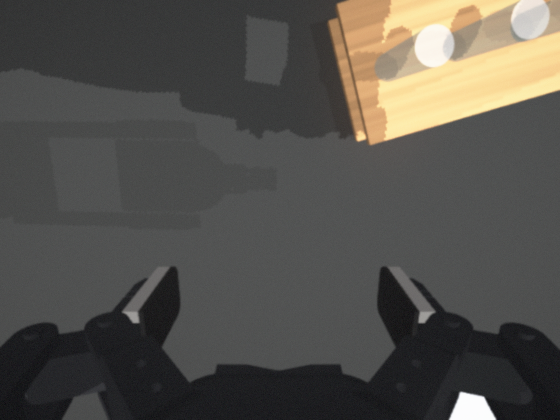

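The scene view shows the lockbox at about (250,250) with bottle and jar beyond it. The top view shows it at about (283,175), bolt on the left, with the cover posts at its corners. I'll enlarge both.

```bash
python3 - <<'E'
import cv2
a=cv2.imread('pics/top0.png')[120:235,210:360]; cv2.imwrite('pics/topc.png',cv2.resize(a,None,fx=5,fy=5,interpolation=cv2.INTER_CUBIC))
a=cv2.imread('pics/scene0.png')[185:325,175:340]; cv2.imwrite('pics/scenec.png',cv2.resize(a,None,fx=4.2,fy=4.2,interpolation=cv2.INTER_CUBIC))
E
```

```text
(no output)
```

View pics/topc.png

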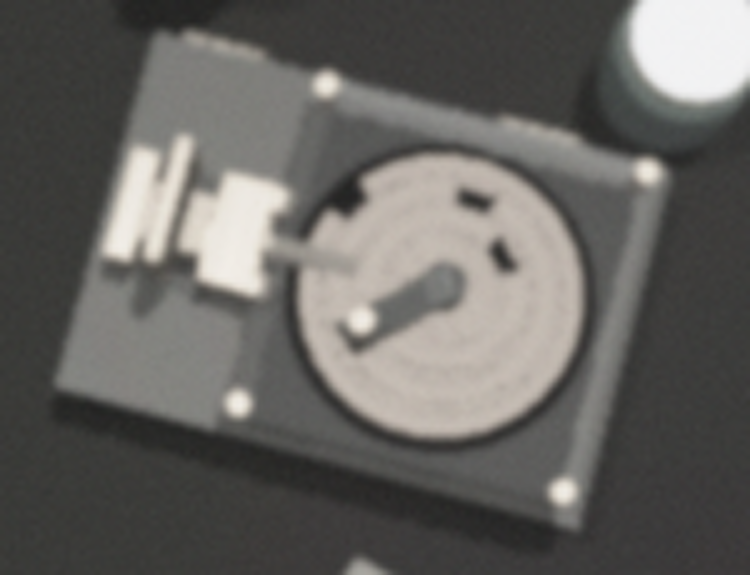

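View pics/scenec.png

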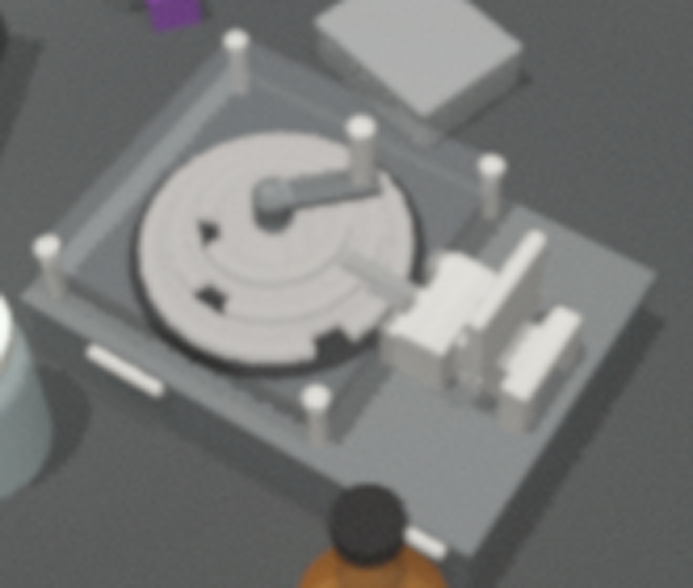

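```bash
cat > fit.py <<'E'
from h import *
from scipy.optimize import least_squares
T=load('top0');S=load('scene0')
tc=lambda p:[210+(p[0]+.5)/5-.5,120+(p[1]+.5)/5-.5]
sc=lambda p:[175+(p[0]+.5)/4.2-.5,185+(p[1]+.5)/4.2-.5]
L=[(97,180,60),(-97,180,60),(-97,-100,60),(97,-100,60)]
ot=[tc(p) for p in[(155,32),(55,385),(578,525),(668,178)]]
os_=[sc(p) for p in[(470,555),(655,275),(25,297)]]; Ls=[L[0],L[1],L[3]]
# height check by triangulating corners
def tri(uv1,uv2):
    o1,d1=ray(T,[uv1]);o2,d2=ray(S,[uv2]);A=np.c_[d1[0],-d2[0]];s=np.linalg.lstsq(A,o2-o1,rcond=None)[0]
    return (o1+s[0]*d1[0]+o2+s[1]*d2[0])/2, np.linalg.norm(o1+s[0]*d1[0]-o2-s[1]*d2[0])
if __name__=='__main__':
    for n,a,b in[('c++',ot[0],os_[0]),('c-+',ot[1],os_[1]),('c+-',ot[3],os_[2]),('post',tc((362,320)),sc((361,127))),('hub',tc((443,285)),sc((272,193))),('keeper +x end',tc((147,150)),sc((512,390))),('tab topend',tc((185,140)),sc((480,320)))]: print(n,*tri(a,b))
def W(p,P):
    P=np.array(P,float);c,s=np.cos(p[2]),np.sin(p[2]);return np.c_[p[0]+c*P[:,0]-s*P[:,1],p[1]+s*P[:,0]+c*P[:,1],P[:,2]]
f=lambda p:np.r_[(proj(T,W(p,L))-ot).ravel(),(proj(S,W(p,Ls))-os_).ravel()]
r=least_squares(f,[600,-100,-.25]);p=r.x
if __name__=='__main__':
    print(p,r.fun.round(1))
    for tag,px in[('T',0),('S',1)]:
        C=[T,S][px];k=[tc,sc][px]
        pts={'large':([(350,195),(330,345)],70),'mid':([(475,200),(210,297)],80+4),'dial':([(503,255),(208,232)],96),'post':([(362,320),(361,127)],155),'hub':([(443,285),(272,193)],112)}
        for n,(q,z) in pts.items():
            w=atz(C,[k(q[px])],z)[0]-[p[0],p[1],0];c,s=np.cos(p[2]),np.sin(p[2]);x,y=c*w[0]+s*w[1],-s*w[0]+c*w[1]
            print(tag,n,x.round(1),y.round(1),np.hypot(x,y).round(1),'ang',np.arctan2(-x,y).round(3))
E
python3 fit.py
```

```text
c++ [713.17079884  -9.97810182  58.086639  ] 1.7574745208442126
c-+ [527.98198482  37.49756373  57.3778444 ] 1.4005230062777227
c+- [ 641.25955657 -277.64977117   54.63110598] 2.0616556859488298
post [ 551.57894304 -117.92984355  152.76644993] 0.6923550411991097
hub [ 575.06372518 -158.65189259  110.8961554 ] 2.1329126025369907
keeper +x end [642.70867202 -10.66209282  98.07996777] 1.9022477805179387
tab topend [638.21280259 -31.04560522 144.10734273] 1.2512300171829773
[ 5.75378615e+02 -1.58700977e+02 -2.55990551e-01] [-0.  -0.9 -0.8  0.2  0.2  1.4  1.6 -1.5  0.6  0.4  1.6 -0.7 -1.4 -0.6]
T large 37.2 58.4 69.3 ang -0.567
T mid 49.2 -3.6 49.4 ang -1.643
T dial 23.9 -24.1 34.0 ang -2.36
T post -33.8 33.7 47.7 ang 0.788
T hub -1.1 0.9 1.4 ang 0.889
S large 39.9 60.0 72.1 ang -0.587
S mid 55.9 -2.5 56.0 ang -1.616
S dial 29.9 -21.6 36.9 ang -2.197
S post -31.7 34.1 46.6 ang 0.748
S hub 0.8 -0.4 1.0 ang -2.051
```

```bash
python3 - <<'E'
from h import *
from fit import T,S,tri,tc,sc,p,W
from scipy.spatial.transform import Rotation as R
s=ctrl.get_state(); M=R.from_rotvec(s['tool_rot']).as_matrix(); print(M.round(3), 'x yaw',np.arctan2(M[1,0],M[0,0]))
print('bottle top',tri([247,79],[263,310])); print('jar',tri([348,127],[164,268]))
print('slidebox',atz(T,[[289,254]],37)); print('micro',atz(T,[[442,145],[380,165],[388,232],[430,225]],0)); 
for a,b in[((325,84),(316,397)),((238,402),(490,165)),((648,172),(47,247)),((562,490),(235,42))]: print('coverpost',tri(tc(a),sc(b)))
w=lambda th:(p[0]+48*np.cos(th+np.pi/2+p[2]),p[1]+48*np.sin(th+np.pi/2+p[2]))
print(w(.77),w(.788))
E
```

```text
[[-0.957  0.289 -0.   ]
 [ 0.289  0.957 -0.001]
 [ 0.    -0.001 -1.   ]] x yaw 2.8488377456674696
bottle top (array([785.71410611, -33.32704762, 211.12963003]), np.float64(0.2365402548676517))
jar (array([ 704.69095609, -281.38175944,   96.7328146 ]), np.float64(3.3458027340432124))
slidebox [[ 383.38369277 -139.62958443   37.        ]]
micro [[ 687.01349177 -561.84344857    0.        ]
 [ 626.47755674 -385.59680832    0.        ]
 [ 444.52083133 -407.12290768    0.        ]
 [ 464.80022248 -524.10443504    0.        ]]
coverpost (array([676.84951633, -99.02955551, 101.21967651]), np.float64(1.8463905901153361))
coverpost (array([516.62905454, -58.56574006, 101.63377663]), np.float64(1.8210273186560932))
coverpost (array([ 635.21116024, -260.56943248,   99.97977009]), np.float64(1.0036133088947972))
coverpost (array([ 475.63120219, -218.7146746 ,  100.3140579 ]), np.float64(1.5686524928483707))
(np.float64(551.7783335847912), np.float64(-116.9035282192561)) (np.float64(551.0298432813361), np.float64(-117.33508135672517))
```

```bash
cat > pl.py <<'E'
from h import *
from scipy.spatial.transform import Rotation as R
C0=np.array([575.6,-158.9]); A0=-0.254   # dial axis, lockbox yaw
def cur():
    s=ctrl.get_state(); M=R.from_rotvec(s['tool_rot']).as_matrix()
    return np.r_[s['eef_pos'],np.arctan2(M[1,0],M[0,0])],s
def lk(x,y): c,s=np.cos(A0),np.sin(A0); return C0+[c*x-s*y,s*x+c*y]
def tol(w): w=np.array(w[:2])-C0;c,s=np.cos(A0),np.sin(A0); return np.array([c*w[0]+s*w[1],-s*w[0]+c*w[1]])
def rows(start,poses,g,nd=1):
    P=np.array(start,float);out=[]
    for q in poses:
        q=np.array(q,float);d=q[:3]-P[:3];c,s=np.cos(P[3]),np.sin(P[3])
        t=[c*d[0]+s*d[1],s*d[0]-c*d[1],-d[2]]; t=[round(float(v),nd) for v in t]; a=round(float(-(q[3]-P[3])),4)
        out.append([g,*t,0,0,a])
        P[:2]+=[c*t[0]+s*t[1],s*t[0]-c*t[1]];P[2]-=t[2];P[3]-=a
    return out,P
def lin(a,b,n): a=np.array(a,float);b=np.array(b,float); return [a+(b-a)*i/n for i in range(1,n+1)]
def show(r): print('['+',\n'.join(str(x).replace(' ','') for x in r)+']')
E
python3 - <<'E'
from pl import *
c,s=cur(); c[3]=2.849
r,P=rows(c,lin(c,[551.5,-117.2,360,-1.045],22),60); show(r);print(P)
E
```

```text
[[60,-25.5,-26.3,2.0,0,0,0.177],
[60,-29.8,-21.3,2.0,0,0,0.177],
[60,-33.1,-15.8,2.0,0,0,0.177],
[60,-35.3,-9.7,2.0,0,0,0.177],
[60,-36.5,-3.4,2.0,0,0,0.177],
[60,-36.5,3.1,2.0,0,0,0.177],
[60,-35.4,9.5,2.0,0,0,0.177],
[60,-33.1,15.6,2.0,0,0,0.177],
[60,-29.9,21.2,2.0,0,0,0.177],
[60,-25.7,26.1,2.0,0,0,0.177],
[60,-20.7,30.2,2.1,0,0,0.177],
[60,-15.0,33.4,2.0,0,0,0.177],
[60,-9.0,35.6,2.0,0,0,0.177],
[60,-2.5,36.5,2.0,0,0,0.177],
[60,3.9,36.4,2.0,0,0,0.177],
[60,10.3,35.2,2.0,0,0,0.177],
[60,16.3,32.8,2.0,0,0,0.177],
[60,21.9,29.4,2.0,0,0,0.177],
[60,26.6,25.1,2.0,0,0,0.177],
[60,30.7,20.0,2.0,0,0,0.177],
[60,33.8,14.3,2.0,0,0,0.177],
[60,35.7,8.2,2.0,0,0,0.177]]
[ 551.50679148 -117.21631802  360.00375557   -1.045     ]
```

Call:
{"fn": "play_rows", "kwargs": {
  "steps": [
    [60,-25.5,-26.3,2.0,0,0,0.177],
    [60,-29.8,-21.3,2.0,0,0,0.177],
    [60,-33.1,-15.8,2.0,0,0,0.177],
    [60,-35.3,-9.7,2.0,0,0,0.177],
    [60,-36.5,-3.4,2.0,0,0,0.177],
    [60,-36.5,3.1,2.0,0,0,0.177],
    [60,-35.4,9.5,2.0,0,0,0.177],
    [60,-33.1,15.6,2.0,0,0,0.177],
    [60,-29.9,21.2,2.0,0,0,0.177],
    [60,-25.7,26.1,2.0,0,0,0.177],
    [60,-20.7,30.2,2.1,0,0,0.177],
    [60,-15.0,33.4,2.0,0,0,0.177],
    [60,-9.0,35.6,2.0,0,0,0.177],
    [60,-2.5,36.5,2.0,0,0,0.177],
    [60,3.9,36.4,2.0,0,0,0.177],
    [60,10.3,35.2,2.0,0,0,0.177],
    [60,16.3,32.8,2.0,0,0,0.177],
    [60,21.9,29.4,2.0,0,0,0.177]
  ]
}}

```text
time: 2.4
eef_pos: [484.4, 11.8, 368.5]
tool_rot: [-3.095, 0.536, 0.0]
contact_force: [0.4, -0.3, 1.0]
width: 60.0
```

```bash
python3 - <<'E'
from pl import *
c,s=cur(); print(c,s['time'],s['joint_positions'],s['width'],s['contact_force'])
r,P=rows(c,lin(c,[551.5,-117.2,355,-1.045],4),60); show(r);print(P)
E
```

```text
[ 4.84375891e+02  1.18120639e+01  3.68471730e+02 -3.43166902e-01] 2.4 [-2.00708734e-04  2.68842983e-01  1.96397107e+00  9.22143201e-05
  9.08947381e-01  1.91370584e+00] 60.02873393577248 [ 0.36428026 -0.32893461  0.97036801]
[[60,26.7,24.7,3.4,0,0,0.1755],
[60,30.5,19.7,3.3,0,0,0.1754],
[60,33.6,14.1,3.4,0,0,0.1755],
[60,35.4,8.0,3.4,0,0,0.1754]]
[ 551.46473121 -117.19962203  354.97173044   -1.0449669 ]
```

Call:
{"fn": "play_rows", "kwargs": {
  "steps": [
    [60,26.7,24.7,3.4,0,0,0.1755],
    [60,30.5,19.7,3.3,0,0,0.1754],
    [60,33.6,14.1,3.4,0,0,0.1755],
    [60,35.4,8.0,3.4,0,0,0.1754],
    [60,0,0,0,0,0,0]
  ]
}}

```text
time: 3.02
eef_pos: [552.6, -117.4, 354.7]
tool_rot: [2.725, -1.564, 0.0]
contact_force: [-0.3, -0.1, -0.5]
width: 60.0
```

```bash
python3 - <<'E'
from pl import *
c,s=cur(); print(c,s['time'],s['joint_positions'],s['width'],s['contact_force'])
w=shot('wrist','w1'); print(proj(w,[[*lk(-48*np.sin(t),48*np.cos(t)),155] for t in(.77,)]),proj(w,[[*C0,112]]))
E
```

```text
[ 552.57327236 -117.43396142  354.67868081   -1.0420567 ] 3.025 [-2.30429053e-01  3.99731178e-01  1.80260113e+00 -2.41717213e-04
  9.39034514e-01  2.38256670e+00] 60.02365747325821 [-0.30044698 -0.05399744 -0.54555753]
[[279.12670301 250.60004068]] [[280.06123702 153.04005689]]
```

View pics/w1.png

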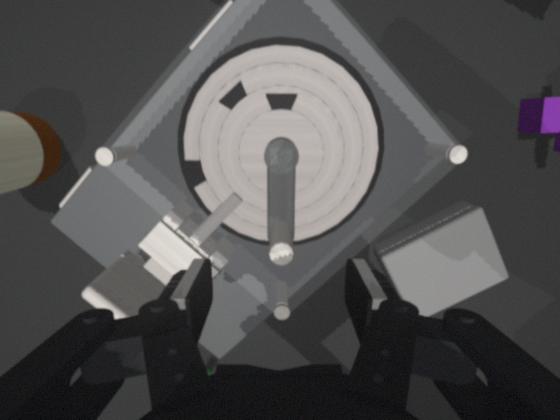

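Wrist view: post top at (280,254), hub (281,151), large notch (193,174), middle notch (234,95), dial notch (281,100). These match the predictions to within 3 px.

```bash
python3 - <<'E'
from pl import *
w=load('w1')
for n,q,z in[('large',(193,174),75),('mid',(234,95),85),('dial',(281,100),95),('post',(280.5,254),155),('hub',(281,151),112),('cp',(104,156),101),('cp',(458,154),101),('cp',(281,312),101)]:
    P=atz(w,[q],z)[0]; l=tol(P); print(n,P.round(1),l.round(1),np.hypot(*l).round(1),np.arctan2(-l[0],l[1]).round(3))
# descend
c,s=cur(); c=np.array([551.4+1.1,-117.2-.2,354.7,-1.042])
E
```

```text
large [ 622.1 -109.5   75. ] [32.6 59.5] 67.8 -0.501
mid [ 620.8 -174.6   85. ] [47.7 -3.8] 47.9 -1.651
dial [ 591.5 -187.4   95. ] [ 22.5 -23.6] 32.6 -2.378
post [ 550.3 -115.8  155. ] [-35.3  35.3] 50.0 0.785
hub [ 575.7 -160.3  112. ] [ 0.5 -1.3] 1.4 -2.792
cp [675.8 -97.3 101. ] [81.5 84.8] 117.6 -0.766
cp [ 472.4 -217.8  101. ] [-85. -83.] 118.8 2.344
cp [514.2 -55.7 101. ] [-85.4  84.4] 120.0 0.791
```

Call:
{"fn": "play_rows", "kwargs": {
  "steps": [
    [60,-1.2,0.6,20,0,0,0],
    [60,0,0,22,0,0,0],
    [50,0,0,21,0,0,0],
    [30,0,0,0,0,0,0],
    [18,0,0,0,0,0,0],
    [18,0,0,0,0,0,0],
    [18,0,0,0,0,0,0]
  ]
}}

```text
time: 3.95
eef_pos: [550.9, -114.9, 292.9]
tool_rot: [-2.727, 1.559, -0.002]
contact_force: [-0.4, 0.5, -0.3]
width: 17.9
```

```bash
python3 - <<'E'
from pl import *
c,s=cur(); print(c,s['time'],s['joint_positions'],s['width'],s['contact_force'],np.hypot(*(c[:2]-C0)),tol(c))
shot('wrist','w2')
E
```

```text
[ 550.90649143 -114.89999663  292.87737732   -1.0388384 ] 3.95 [-2.26767991e-01  4.86992450e-01  1.84154721e+00  1.78828621e-05
  8.11800962e-01  2.38285405e+00] 17.93313728693603 [-0.37739948  0.48753405 -0.34082477] 50.4556207172277 [-34.95743486  36.38333973]
```

View pics/w2.png

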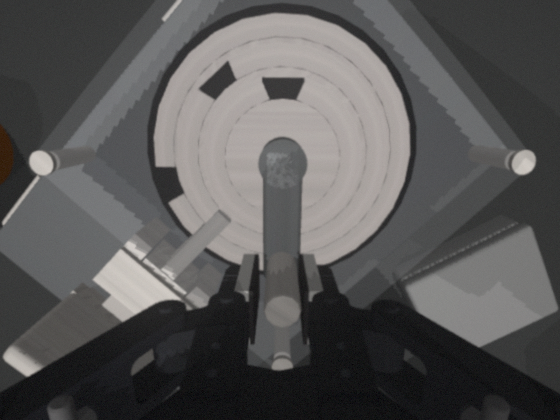

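```bash
cat >> pl.py <<'E'
def circ(c,yaws,g,z,sgn=1,r=48.5):
    # sgn=1: tool x inward; -1 outward
    return rows(c,[[*(C0-sgn*r*np.array([np.cos(y),np.sin(y)])),z,y] for y in yaws],g)
def st():
    c,s=cur(); d=c[:2]-C0; print('t',round(s['time'],2),'pos',c.round(3),'r',np.hypot(*d).round(1),'postang(lock)',(np.arctan2(d[1],d[0])-np.pi/2-A0).round(3),'F',s['contact_force'].round(1),'w',s['width'].round(1),'j6',s['joint_positions'][5].round(3),'M',s['moment'].round(2)); return c
E
sed -i 's/^C0=.*/C0=np.array([575.4,-158.8]); A0=-0.254/' pl.py
python3 - <<'E'
from pl import *
c=st()
r,P=circ(c,[-1.039+.15*i for i in range(1,7)],18,292.5);show(r)
E
```

```text
Traceback (most recent call last):
  File "pl.py", line 23, in st
    c,s=cur(); d=c[:2]-C0; print('t',round(s['time'],2),'pos',c.round(3),'r',np.hypot(*d).round(1),'postang(lock)',(np.arctan2(d[1],d[0])-np.pi/2-A0).round(3),'F',s['contact_force'].round(1),'w',s['width'].round(1),'j6',s['joint_positions'][5].round(3),'M',s['moment'].round(2)); return c
                                                                                                                                                                                                   ^^^^^^^^^^^^^^^^
AttributeError: 'float' object has no attribute 'round'
```

```bash
sed -i "s/s\['width'\].round(1)/round(s['width'],1)/" pl.py
python3 - <<'E'
from pl import *
c=st()
r,P=circ(c,[-1.039+.15*i for i in range(1,7)],18,292.5);show(r)
E
```

```text
t 4.0 pos [ 550.862 -114.918  292.719   -1.039] r 50.3 postang(lock) 0.764 F [ 0.2 -0.1 -0.8] w 17.9 j6 2.383 M [-0.01 -0.04 -0.  ]
[[18,2.3,8.4,0.2,0,0,-0.1499],
[18,0.6,7.2,0.0,0,0,-0.15],
[18,0.5,7.2,0.0,0,0,-0.15],
[18,0.5,7.3,0.0,0,0,-0.15],
[18,0.6,7.2,0.0,0,0,-0.15],
[18,0.5,7.3,0.0,0,0,-0.15]]
```

Call:
{"fn": "play_rows", "kwargs": {
  "steps": [
    [18,2.3,8.4,0.2,0,0,-0.15],
    [18,0.55,7.25,0,0,0,-0.15],
    [18,0.55,7.25,0,0,0,-0.15],
    [18,0.55,7.25,0,0,0,-0.15],
    [18,0.55,7.25,0,0,0,-0.15],
    [18,0.55,7.25,0,0,0,-0.15]
  ]
}}

```text
time: 4.75
eef_pos: [527.1, -152.3, 292.2]
tool_rot: [-3.134, 0.211, -0.001]
contact_force: [-0.7, 1.3, 0.3]
width: 17.9
```

```bash
python3 - <<'E'
from pl import *
st(); shot('wrist','w3')
E
```

```text
t 4.75 pos [ 5.27141e+02 -1.52282e+02  2.92237e+02 -1.34000e-01] r 48.7 postang(lock) 1.691 F [-0.7  1.3  0.3] w 17.9 j6 1.402 M [ 0.09 -0.13  0.01]
```

View pics/w3.png

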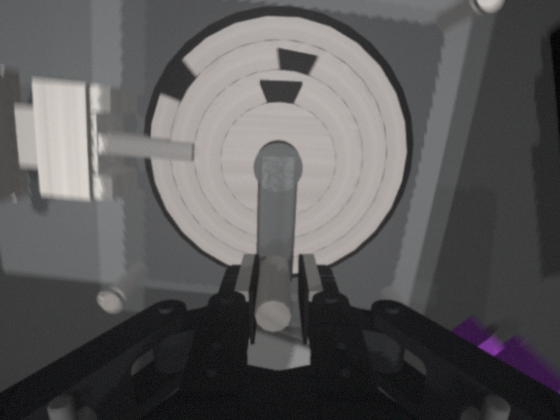

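Call:
{"fn": "play_rows", "kwargs": {
  "steps": [
    [18,0.55,7.25,0,0,0,-0.15],
    [18,0.55,7.25,0,0,0,-0.15],
    [18,0.55,7.25,0,0,0,-0.15],
    [18,0.55,7.25,0,0,0,-0.15],
    [18,0.55,7.25,0,0,0,-0.15],
    [18,0.55,7.25,0,0,0,-0.15],
    [18,0.55,7.25,0,0,0,-0.15],
    [18,0.55,7.25,0,0,0,-0.15],
    [18,0.55,7.25,0,0,0,-0.15],
    [18,0.55,7.25,0,0,0,-0.15],
    [18,0.55,7.25,0,0,0,-0.15],
    [18,0.55,7.25,0,0,0,-0.15],
    [18,0.55,7.25,0,0,0,-0.15],
    [18,0.55,7.25,0,0,0,-0.15]
  ]
}}

```text
time: 6.55
eef_pos: [593.8, -203.6, 292.0]
tool_rot: [-1.745, -2.612, 0.0]
contact_force: [-0.2, 0.2, 0.1]
width: 18.1
```

```bash
python3 - <<'E'
from pl import *
c=st()
r,P=circ(c,[1.961+.15*i for i in range(1,11)],18,292.5);show(r)
E
```

```text
t 6.55 pos [ 593.828 -203.568  291.976    1.963] r 48.4 postang(lock) -2.497 F [-0.2  0.2  0.1] w 18.1 j6 -0.742 M [0.03 0.15 0.  ]
[[18,0.4,7.2,-0.5,0,0,-0.1477],
[18,0.6,7.3,-0.0,0,0,-0.15],
[18,0.5,7.2,-0.0,0,0,-0.15],
[18,0.6,7.3,-0.0,0,0,-0.15],
[18,0.5,7.2,-0.0,0,0,-0.15],
[18,0.6,7.3,-0.0,0,0,-0.15],
[18,0.5,7.2,-0.0,0,0,-0.15],
[18,0.5,7.3,-0.0,0,0,-0.15],
[18,0.6,7.2,-0.0,0,0,-0.15],
[18,0.5,7.3,-0.0,0,0,-0.15]]
```

Call:
{"fn": "play_rows", "kwargs": {
  "steps": [
    [18,0.5,7.25,0,0,0,-0.15],
    [18,0.55,7.25,0,0,0,-0.15],
    [18,0.55,7.25,0,0,0,-0.15],
    [18,0.55,7.25,0,0,0,-0.15],
    [18,0.55,7.25,0,0,0,-0.15],
    [18,0.55,7.25,0,0,0,-0.15],
    [18,0.55,7.25,0,0,0,-0.15],
    [18,0.55,7.25,0,0,0,-0.15],
    [18,0.55,7.25,0,0,0,-0.15],
    [18,0.55,7.25,0,0,0,-0.15],
    [18,0,0,0,0,0,0]
  ]
}}

```text
time: 7.92
eef_pos: [621.3, -143.2, 292.0]
tool_rot: [-0.496, 3.102, 0.0]
contact_force: [-0.1, -0.4, 0.1]
width: 18.2
```

```bash
python3 - <<'E'
from pl import *
st(); shot('wrist','w4')
E
```

```text
t 7.92 pos [ 621.349 -143.208  292.044   -2.825] r 48.5 postang(lock) -0.99 F [-0.1 -0.4  0.1] w 18.2 j6 -2.133 M [-0.05  0.07  0.04]
```

View pics/w4.png

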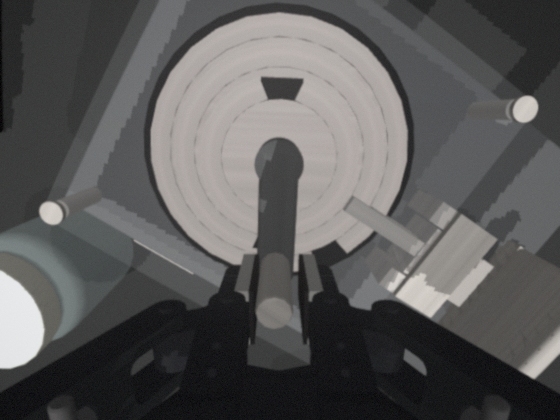

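Call:
{"fn": "play_rows", "kwargs": {
  "steps": [
    [40,0,0,0,0,0,0],
    [40,0,0,0,0,0,0.1848],
    [40,0,0,0,0,0,0.1848],
    [40,0,0,0,0,0,0.1848],
    [40,0,0,0,0,0,0.1848],
    [40,0,0,0,0,0,0.1848],
    [40,0,0,0,0,0,0.1848],
    [40,0,0,0,0,0,0.1848],
    [40,0,0,0,0,0,0.1848],
    [40,0,0,0,0,0,0.1848],
    [40,0,0,0,0,0,0.1848],
    [40,0,0,0,0,0,0.1848],
    [40,0,0,0,0,0,0.1848],
    [40,0,0,0,0,0,0.1848],
    [40,0,0,0,0,0,0.1848],
    [40,0,0,0,0,0,0.1848],
    [18,0,0,0,0,0,0.1848],
    [18,0,0,0,0,0,0.1848],
    [18,0,0,0,0,0,0]
  ]
}}

```text
time: 10.35
eef_pos: [621.3, -143.8, 291.9]
tool_rot: [-3.102, -0.499, 0.0]
contact_force: [-0.2, -0.3, -0.2]
width: 18.0
```

```bash
python3 - <<'E'
from pl import *
c=st();shot('wrist','w5')
r,P=circ(c,[.317+.15*i for i in range(1,5)],18,292.5,-1);show(r)
E
```

```text
t 10.35 pos [ 6.21316e+02 -1.43763e+02  2.91905e+02  3.19000e-01] r 48.3 postang(lock) -1.0 F [-0.2 -0.3 -0.2] w 18.0 j6 1.006 M [-0.01 -0.02  0.01]
[[18,-0.3,-7.3,-0.6,0,0,-0.1478],
[18,-0.6,-7.2,0.0,0,0,-0.15],
[18,-0.5,-7.3,0.0,0,0,-0.15],
[18,-0.6,-7.2,0.0,0,0,-0.15]]
```

View pics/w5.png

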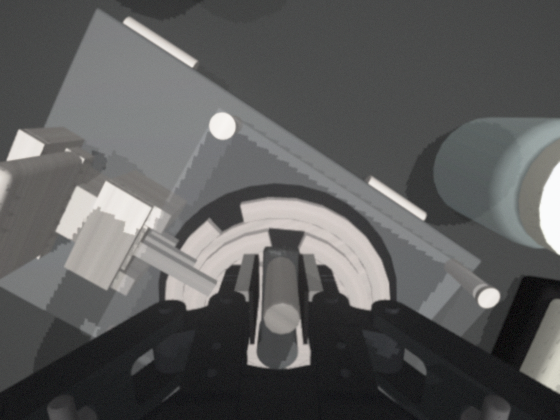

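Call:
{"fn": "play_rows", "kwargs": {
  "steps": [
    [18,-0.3,-7.25,0,0,0,-0.15],
    [18,-0.55,-7.25,0,0,0,-0.15],
    [18,-0.55,-7.25,0,0,0,-0.15],
    [18,-0.55,-7.25,0,0,0,-0.15],
    [18,-0.55,-7.25,0,0,0,-0.15],
    [18,-0.55,-7.25,0,0,0,-0.15],
    [18,-0.55,-7.25,0,0,0,-0.15],
    [18,-0.55,-7.25,0,0,0,-0.15],
    [18,-0.55,-7.25,0,0,0,-0.15],
    [18,-0.55,-7.25,0,0,0,-0.15],
    [18,-0.55,-7.25,0,0,0,-0.15],
    [18,-0.55,-7.25,0,0,0,-0.15],
    [18,-0.55,-7.25,0,0,0,-0.15],
    [18,-0.55,-7.25,0,0,0,-0.15],
    [18,-0.55,-7.25,0,0,0,-0.15],
    [18,-0.55,-7.25,0,0,0,-0.15],
    [18,-0.55,-7.25,0,0,0,-0.15],
    [18,-0.55,-7.25,0,0,0,-0.15],
    [18,0,0,0,0,0,0]
  ]
}}

```text
time: 12.78
eef_pos: [527.3, -153.2, 292.0]
tool_rot: [0.191, 3.136, -0.0]
contact_force: [0.4, -0.3, 0.2]
width: 18.2
```

```bash
cat > look.py <<'E'
import sys
from pl import *
t=sys.argv[1]; st()
for n in('scene','top','wrist'):
    shot(n,t+n)
a=cv2.imread(f'pics/{t}scene.png')[205:305,180:330]; b=cv2.imread(f'pics/{t}top.png')[130:220,220:350]
a=cv2.resize(a,(800,533),interpolation=cv2.INTER_CUBIC)
cv2.imwrite(f'pics/{t}sc.png',a); cv2.imwrite(f'pics/{t}tc.png',cv2.resize(b,None,fx=6,fy=6,interpolation=cv2.INTER_CUBIC))
E
python3 look.py l1
```

```text
t 12.78 pos [ 527.345 -153.182  292.02     3.02 ] r 48.4 postang(lock) 1.708 F [ 0.4 -0.3  0.2] w 18.2 j6 -1.753 M [-0.03  0.   -0.02]
```

View pics/l1wrist.png

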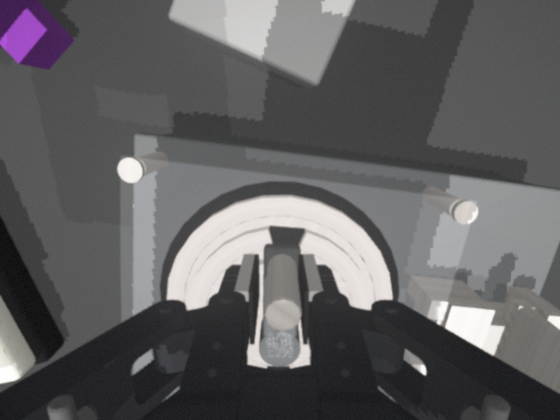

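View pics/l1sc.png

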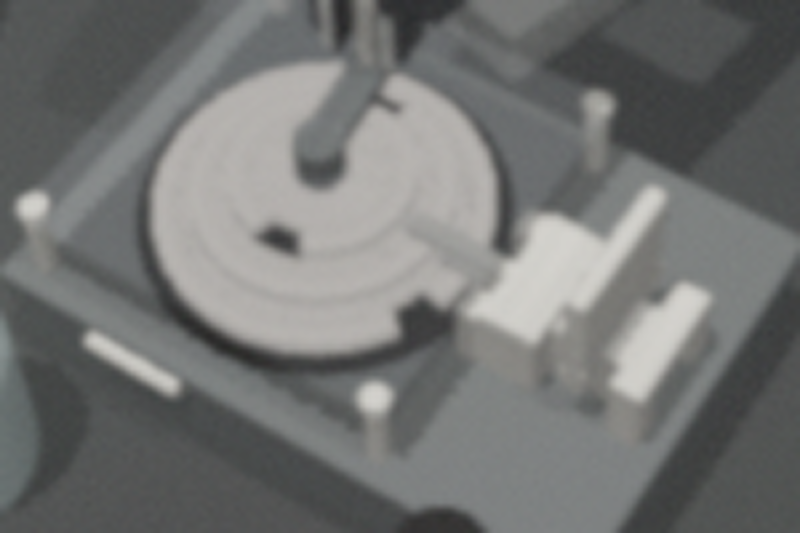

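View pics/l1tc.png

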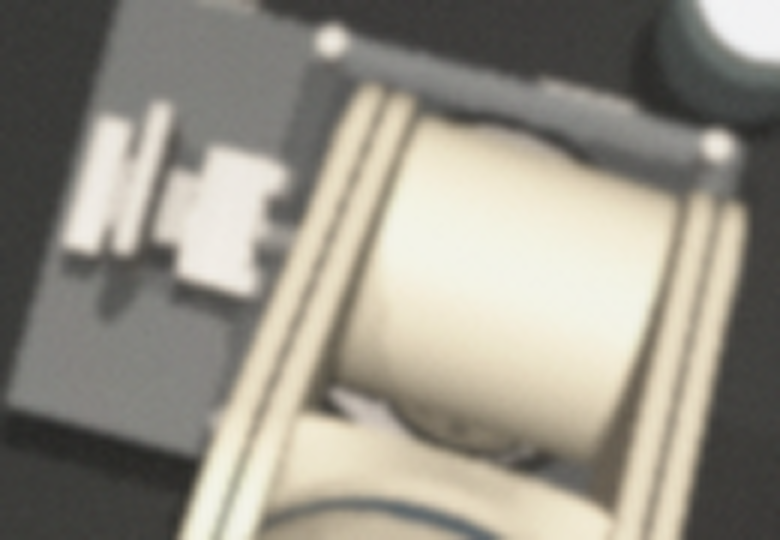

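```bash
cat > ov.py <<'E'
import sys
from pl import *
tag=sys.argv[1]; Sx=load(tag+'scene'); K=800/150
def cr(P): q=proj(Sx,P); return (q-[180,205]+.5)*K-.5
img=cv2.imread(f'pics/{tag}sc.png')
# scene bias fix by cover posts observed in crop
obs=np.array([[374,398],[598,104],[34,206]]); pr=cr([[*lk(*v),101] for v in((83,83),(-83,83),(83,-83))]); b=(obs-pr).mean(0); print('bias px',b,(obs-pr-b).round(1))
def P(l,z): return [[*lk(*v),z] for v in l]
def rot(l,t): return [(x*np.cos(t)-y*np.sin(t),x*np.sin(t)+y*np.cos(t)) for x,y in l]
for r,z,t in zip((72,56,40),(75,85,95),map(float,sys.argv[2:5])):
    out=[(-11,r),(-11,r-11),(11,r-11),(11,r)]
    q=(cr(P(rot(out,t),z))+b).round().astype(int); cv2.polylines(img,[q],False,(0,0,255),1)
    a=np.linspace(0,2*np.pi,100); q=(cr(P([(r*np.cos(k),r*np.sin(k)) for k in a],z))+b).round().astype(int); cv2.polylines(img,[q],True,(0,255,0),1)
cv2.imwrite(f'pics/{tag}ov{sys.argv[5]}.png',img)
E
python3 ov.py l1 -0.38 1.62 4.82 a
```

```text
bias px [-2.30011224  0.69387241] [[-0.4  0.1]
 [-0.2  0.1]
 [ 0.6 -0.2]]
```

View pics/l1ova.png

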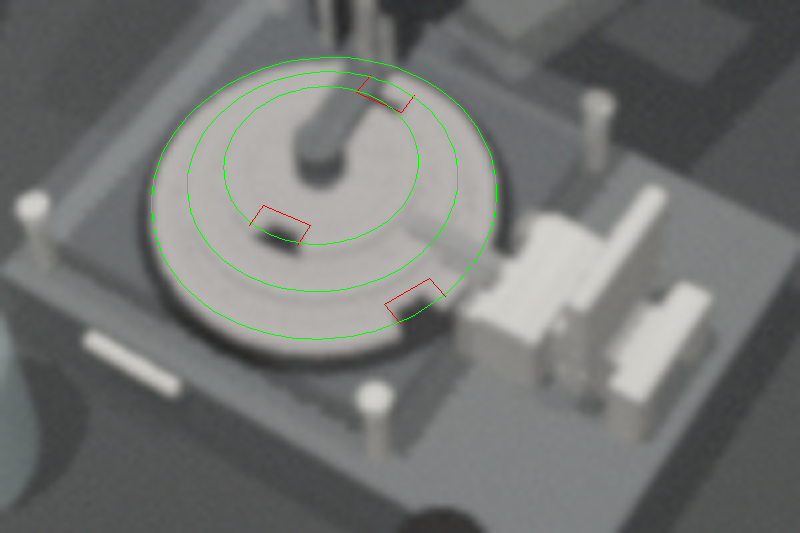

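```bash
sed -i 's/(75,85,95)/(68,78,88)/' ov.py; python3 ov.py l1 -0.38 1.62 4.82 b
```

```text
bias px [-2.30011224  0.69387241] [[-0.4  0.1]
 [-0.2  0.1]
 [ 0.6 -0.2]]
```

View pics/l1ovb.png

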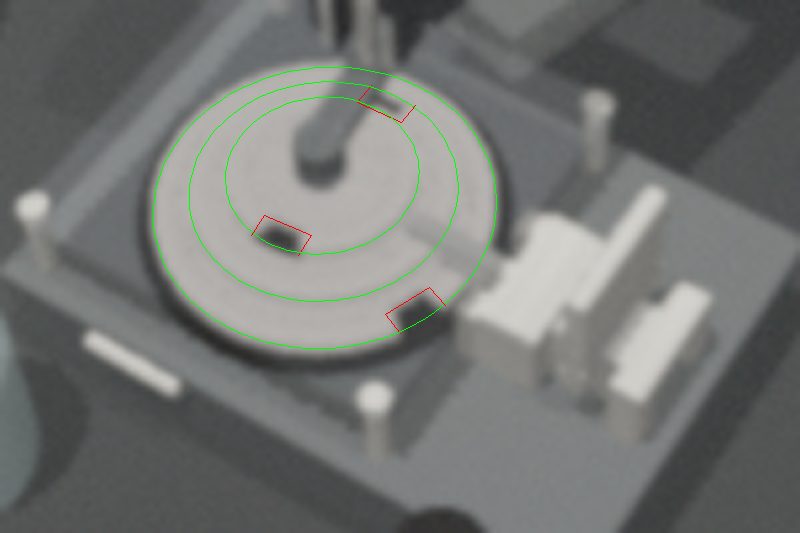

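Call:
{"fn": "play_rows", "kwargs": {
  "steps": [
    [18,-0.4,-6.15,0,0,0,-0.127],
    [18,-0.4,-6.15,0,0,0,-0.127],
    [18,-0.4,-6.15,0,0,0,-0.127],
    [18,0,0,0,0,0,0],
    [18,0,0,0,0,0,0]
  ]
}}

```text
time: 13.55
eef_pos: [528.6, -171.1, 291.9]
tool_rot: [0.401, -3.116, 0.0]
contact_force: [0.3, 0.1, -0.2]
width: 18.2
```

```bash
python3 look.py l2; python3 ov.py l2 0 2.0 5.2 a
```

```text
t 13.55 pos [ 528.638 -171.088  291.875   -2.886] r 48.3 postang(lock) -4.201 F [ 0.3  0.1 -0.2] w 18.2 j6 -2.161 M [0.04 0.01 0.02]
bias px [-2.30011224  0.69387241] [[-0.4  0.1]
 [-0.2  0.1]
 [ 0.6 -0.2]]
```

View pics/l2ova.png

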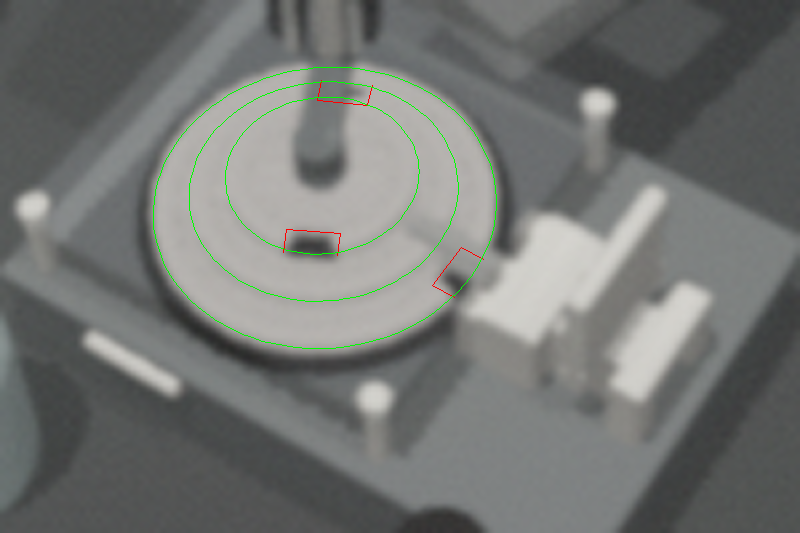

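View pics/l2sc.png

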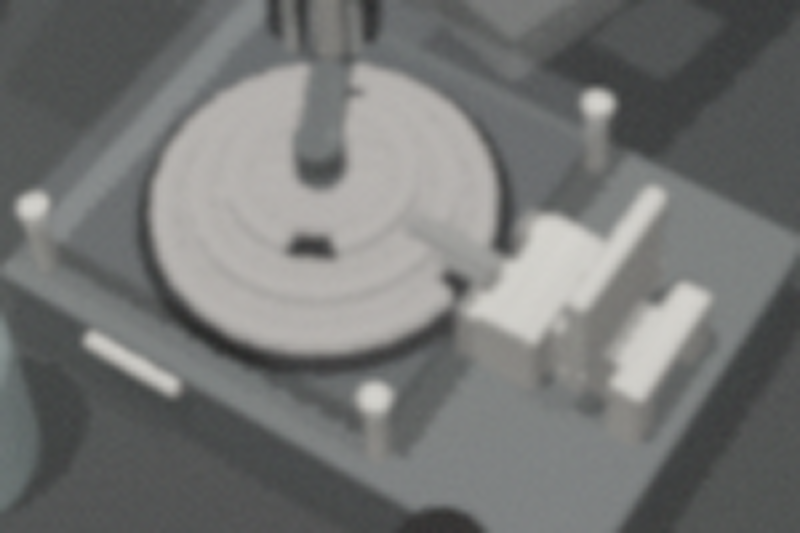

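Call:
{"fn": "play_rows", "kwargs": {
  "steps": [
    [18,-0.55,7.25,0,0,0,0.15],
    [18,-0.55,7.25,0,0,0,0.15],
    [18,-0.55,7.25,0,0,0,0.15],
    [18,-0.55,7.25,0,0,0,0.15],
    [18,-0.55,7.25,0,0,0,0.15],
    [18,-0.55,7.25,0,0,0,0.15],
    [18,-0.55,7.25,0,0,0,0.15],
    [18,-0.55,7.25,0,0,0,0.15],
    [18,-0.55,7.25,0,0,0,0.15],
    [18,-0.55,7.25,0,0,0,0.15],
    [18,-0.55,7.25,0,0,0,0.15],
    [18,-0.55,7.25,0,0,0,0.15],
    [18,-0.55,7.25,0,0,0,0.15],
    [18,-0.55,7.25,0,0,0,0.15],
    [18,-0.55,7.25,0,0,0,0.15]
  ]
}}

```text
time: 15.58
eef_pos: [595.4, -114.4, 291.8]
tool_rot: [-2.641, -1.701, 0.001]
contact_force: [-0.4, 0.2, 0.0]
width: 17.9
```

```bash
python3 - <<'E'
from pl import *
c=st()
r,P=circ(c,[3.397-2.25-.15*i for i in range(1,4)],18,292.2,-1);show(r)
E
```

```text
t 15.57 pos [ 595.405 -114.425  291.801    1.145] r 48.7 postang(lock) -0.17 F [-0.4  0.2  0. ] w 17.9 j6 0.217 M [-0.04  0.16  0.  ]
[[18,-0.7,7.3,-0.4,0,0,0.1476],
[18,-0.6,7.2,0.0,0,0,0.15],
[18,-0.5,7.3,0.0,0,0,0.15]]
```

Call:
{"fn": "play_rows", "kwargs": {
  "steps": [
    [18,-0.7,7.25,0,0,0,0.15],
    [18,-0.55,7.25,0,0,0,0.15],
    [18,-0.55,7.25,0,0,0,0.15],
    [18,-0.55,7.25,0,0,0,0.15],
    [18,-0.55,7.25,0,0,0,0.15],
    [18,-0.55,7.25,0,0,0,0.15],
    [18,-0.55,7.25,0,0,0,0.15],
    [18,-0.55,7.25,0,0,0,0.15],
    [18,-0.55,7.25,0,0,0,0.15],
    [18,-0.55,7.25,0,0,0,0.15],
    [18,-0.55,7.25,0,0,0,0.15],
    [18,-0.55,7.25,0,0,0,0.15],
    [18,-0.55,7.25,0,0,0,0.15],
    [18,-0.55,7.25,0,0,0,0.15],
    [40,0,0,0,0,0,0]
  ]
}}

```text
time: 17.45
eef_pos: [603.4, -198.6, 291.9]
tool_rot: [2.794, -1.436, -0.001]
contact_force: [0.8, -0.1, -0.4]
width: 35.2
```

```bash
python3 - <<'E'
from pl import *
c=st()
E
```

```text
t 17.45 pos [ 603.429 -198.605  291.851   -0.949] r 48.7 postang(lock) -2.274 F [ 0.8 -0.1 -0.4] w 35.2 j6 2.184 M [ 0.02 -0.04  0.  ]
```

Call:
{"fn": "play_rows", "kwargs": {
  "steps": [
    [40,0,0,0,0,0,-0.1848],
    [40,0,0,0,0,0,-0.1848],
    [40,0,0,0,0,0,-0.1848],
    [40,0,0,0,0,0,-0.1848],
    [40,0,0,0,0,0,-0.1848],
    [40,0,0,0,0,0,-0.1848],
    [40,0,0,0,0,0,-0.1848],
    [40,0,0,0,0,0,-0.1848],
    [40,0,0,0,0,0,-0.1848],
    [40,0,0,0,0,0,-0.1848],
    [40,0,0,0,0,0,-0.1848],
    [40,0,0,0,0,0,-0.1848],
    [40,0,0,0,0,0,-0.1848],
    [40,0,0,0,0,0,-0.1848],
    [40,0,0,0,0,0,-0.1848],
    [18,0,0,0,0,0,-0.1848],
    [18,0,0,0,0,0,-0.1848],
    [18,0,0,0,0,0,0]
  ]
}}

```text
time: 19.7
eef_pos: [603.9, -198.2, 291.9]
tool_rot: [1.435, 2.794, 0.0]
contact_force: [0.4, 0.7, -0.3]
width: 18.1
```

```bash
python3 - <<'E'
from pl import *
c=st(); shot('wrist','w6')
r,P=circ(c,[2.189-.15*i for i in range(1,5)],18,292.2,1);show(r)
E
```

```text
t 19.7 pos [ 603.906 -198.244  291.944    2.193] r 48.7 postang(lock) -2.262 F [ 0.4  0.7 -0.3] w 18.1 j6 -0.958 M [0.   0.01 0.03]
[[18,0.7,-7.6,-0.3,0,0,0.1537],
[18,0.6,-7.3,0.0,0,0,0.15],
[18,0.5,-7.2,0.0,0,0,0.15],
[18,0.6,-7.3,0.0,0,0,0.15]]
```

View pics/w6.png

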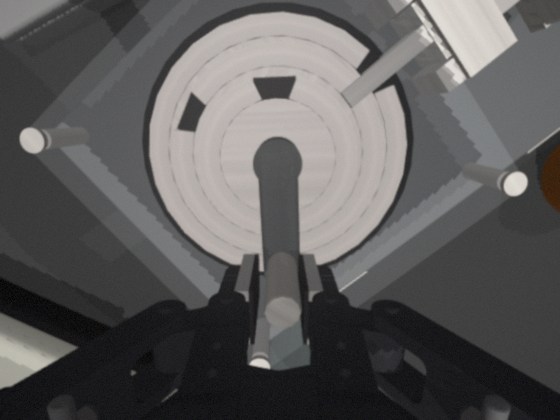

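```bash
python3 - <<'E'
from pl import *
a=cv2.imread('pics/w6.png')[10:150,290:470]; cv2.imwrite('pics/w6c.png',cv2.resize(a,None,fx=4.4,fy=4.2857,interpolation=cv2.INTER_CUBIC))
w=load('w6')
def n(r,t,z): return [[*lk(x*np.cos(t)-y*np.sin(t),x*np.sin(t)+y*np.cos(t)),z] for x,y in((-11,r),(-11,r-11),(11,r-11),(11,r))]
for t in(0,.05):
  for z in(71,75): print(t,z,proj(w,n(72,t,z)).round(1).tolist())
print(proj(w,[[*lk(83,83),101],[*lk(-83,-83),101],[*lk(83,-83),101],[*lk(83,83),105]]).round(1).tolist())
E
```

```text
0 71 [[369.5, 52.4], [352.9, 66.4], [377.0, 99.8], [393.5, 86.4]]
0 75 [[371.6, 50.9], [354.5, 65.3], [379.1, 99.5], [396.0, 85.7]]
0.05 71 [[364.5, 47.5], [348.5, 62.5], [374.4, 94.7], [390.3, 80.3]]
0.05 75 [[366.4, 46.0], [350.0, 61.3], [376.5, 94.2], [392.8, 79.5]]
[[512.7, 185.7], [34.7, 142.3], [259.3, 366.4], [518.1, 187.4]]
```

View pics/w6c.png

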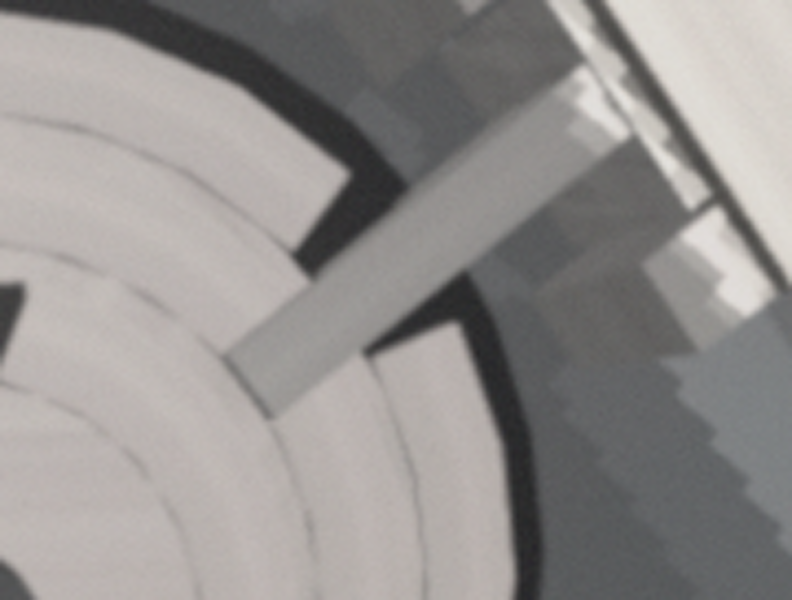

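Call:
{"fn": "play_rows", "kwargs": {
  "steps": [
    [18,0.7,-7.4,0,0,0,0.15],
    [18,0.55,-7.25,0,0,0,0.15],
    [18,0.55,-7.25,0,0,0,0.15],
    [18,0.55,-7.25,0,0,0,0.15],
    [18,0.55,-7.25,0,0,0,0.15],
    [18,0.55,-7.25,0,0,0,0.15],
    [18,0.55,-7.25,0,0,0,0.15],
    [18,0.55,-7.25,0,0,0,0.15],
    [18,0.55,-7.25,0,0,0,0.15],
    [18,0.55,-7.25,0,0,0,0.15],
    [18,0.55,-7.25,0,0,0,0.15],
    [18,0.55,-7.25,0,0,0,0.15],
    [18,0.55,-7.25,0,0,0,0.15],
    [18,0.55,-7.25,0,0,0,0.15],
    [18,0.55,-7.25,0,0,0,0.15],
    [18,0.55,-7.25,0,0,0,0.15],
    [18,0,0,0,0,0,0]
  ]
}}

```text
time: 21.88
eef_pos: [527.9, -148.6, 292.0]
tool_rot: [-3.125, 0.326, -0.0]
contact_force: [-0.5, -0.4, 0.0]
width: 18.2
```

```bash
cat > nv.py <<'E'
import sys
from pl import *
tag=sys.argv[1]; c=st(); w=shot('wrist',tag)
def n(r,t,z): return [[*lk(x*np.cos(t)-y*np.sin(t),x*np.sin(t)+y*np.cos(t)),z] for x,y in((-11,r),(-11,r-11),(11,r-11),(11,r))]
im=cv2.imread(f'pics/{tag}.png'); im=cv2.resize(im,None,fx=3,fy=3,interpolation=cv2.INTER_CUBIC)
x,y=map(int,proj(w,[[*lk(0,50),80]])[0]); 
for r,z,t in zip((72,56,40),(73,83,93),map(float,sys.argv[2:5])):
    q=proj(w,n(r,t,z)); cv2.polylines(im,[((q+.5)*3-.5).round().astype(int)],False,(0,0,255),1)
x0=int(np.clip(3*x-380,0,1680-760));y0=int(np.clip(3*y-290,0,1260-580)); cv2.imwrite(f'pics/{tag}n.png',im[y0:y0+580,x0:x0+760])
E
python3 nv.py w7 0.01 0.28 -1.52
python3 - <<'E'
from pl import *
c=st(); r,P=circ(c,[-.211-.1*i for i in range(1,4)],18,292.2,1);show(r)
E
```

```text
t 21.88 pos [ 5.27902e+02 -1.48554e+02  2.91981e+02 -2.08000e-01] r 48.6 postang(lock) 1.612 F [-0.5 -0.4  0. ] w 18.2 j6 1.483 M [-0.01 -0.    0.03]
t 21.93 pos [ 5.27968e+02 -1.48788e+02  2.92012e+02 -2.06000e-01] r 48.5 postang(lock) 1.617 F [-0.1  0.2  1.4] w 17.7 j6 1.48 M [-0.    0.02  0.01]
[[18,0.2,-5.0,-0.2,0,0,0.1049],
[18,0.3,-4.8,0.0,0,0,0.1],
[18,0.2,-4.9,0.0,0,0,0.1]]
```

View pics/w7n.png

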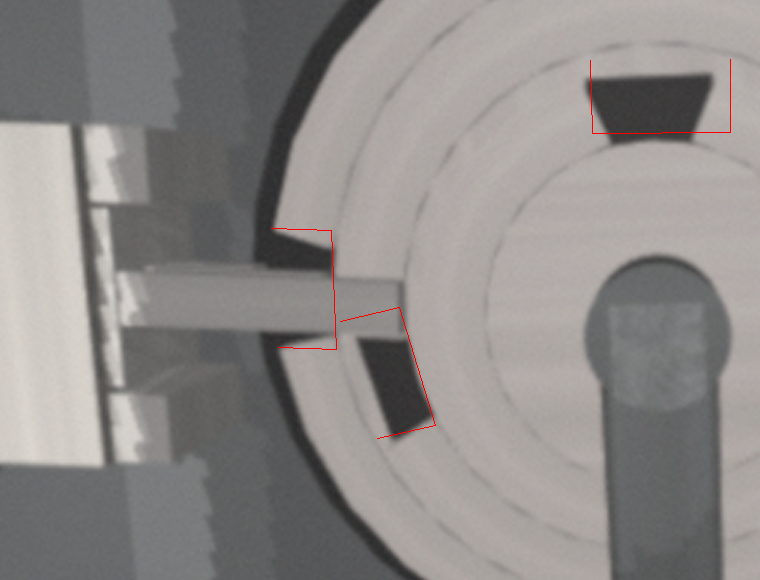

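View pics/w7.png

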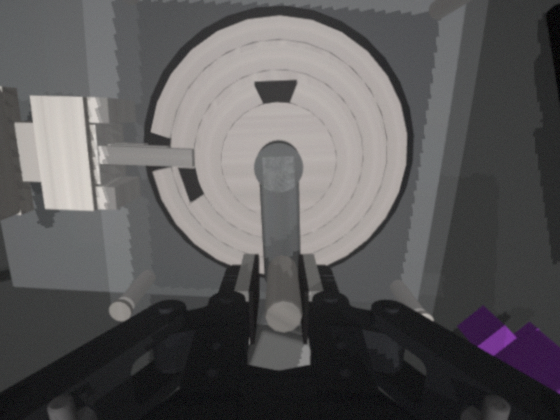

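Call:
{"fn": "play_rows", "kwargs": {
  "steps": [
    [18,0.25,-4.85,0,0,0,0.1],
    [18,0.25,-4.85,0,0,0,0.1],
    [18,0.2,-3.9,0,0,0,0.08],
    [18,0,0,0,0,0,0],
    [18,0,0,0,0,0,0]
  ]
}}

```text
time: 22.55
eef_pos: [532.6, -136.3, 291.9]
tool_rot: [-3.049, 0.756, -0.0]
contact_force: [0.3, -0.0, 0.5]
width: 18.0
```

```bash
python3 nv.py w8 0.01 0.0 -1.8
```

```text
t 22.55 pos [ 5.32569e+02 -1.36319e+02  2.91944e+02 -4.86000e-01] r 48.4 postang(lock) 1.341 F [ 0.3 -0.   0.5] w 18.0 j6 1.784 M [-0.07  0.01  0.05]
```

View pics/w8n.png

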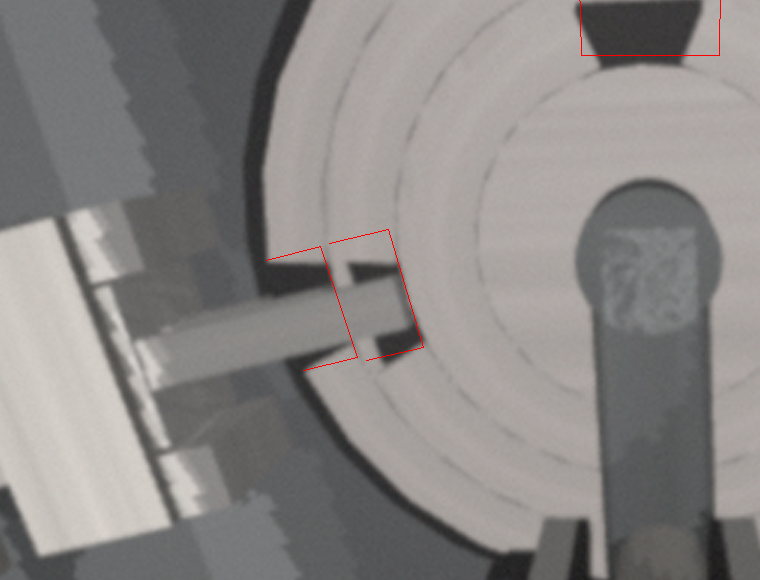

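```bash
python3 - <<'E'
from pl import *
w=load('w8'); im=cv2.imread('pics/w8.png')
K=7;x0,y0=170,140
def n(r,t,z): return [[*lk(x*np.cos(t)-y*np.sin(t),x*np.sin(t)+y*np.cos(t)),z] for x,y in((-11,r),(-11,r-11),(11,r-11),(11,r))]
x,y=proj(w,[[*lk(0,52),80]])[0]; x0=int(x-55);y0=int(y-40)
a=cv2.resize(im[y0:y0+80,x0:x0+112],None,fx=K,fy=K,interpolation=cv2.INTER_CUBIC)
for r,z,t,c in((72,74,0,(0,0,255)),(56,79,0,(255,0,0)),(56,84,0,(0,0,255)),(56,84,.05,(0,160,0))):
    q=proj(w,n(r,t,z)); cv2.polylines(a,[((q-[x0,y0]+.5)*K-.5).round().astype(int)],False,c,1)
cv2.imwrite('pics/w8z.png',a)
E
```

```text
(no output)
```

View pics/w8z.png

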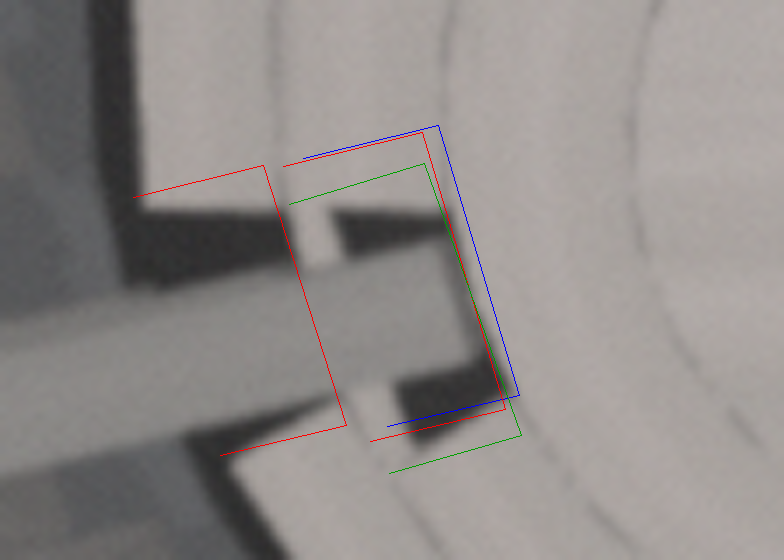

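Call:
{"fn": "play_rows", "kwargs": {
  "steps": [
    [18,0.05,-2.0,0,0,0,0.04],
    [18,0,0,0,0,0,0],
    [18,0,0,0,0,0,0]
  ]
}}

```text
time: 22.98
eef_pos: [533.5, -134.6, 291.9]
tool_rot: [3.033, -0.818, 0.0]
contact_force: [-1.0, -1.8, -0.8]
width: 17.6
```

```bash
python3 nv.py w9 0.01 0.01 -1.8; python3 - <<'E'
from pl import *
w=load('w9'); im=cv2.imread('pics/w9.png')
K=7
def n(r,t,z): return [[*lk(x*np.cos(t)-y*np.sin(t),x*np.sin(t)+y*np.cos(t)),z] for x,y in((-11,r),(-11,r-11),(11,r-11),(11,r))]
x,y=proj(w,[[*lk(0,52),80]])[0]; x0=int(x-55);y0=int(y-40)
a=cv2.resize(im[y0:y0+80,x0:x0+112],None,fx=K,fy=K,interpolation=cv2.INTER_CUBIC)
for r,z,t,c in((72,74,0,(0,0,255)),(56,84,0,(0,0,255)),(56,84,.05,(0,160,0))):
    q=proj(w,n(r,t,z)); cv2.polylines(a,[((q-[x0,y0]+.5)*K-.5).round().astype(int)],False,c,1)
cv2.imwrite('pics/w9z.png',a)
c=st();r,P=circ(c,[-.531+.15*i for i in range(1,4)],18,292.2,1);show(r)
E
```

```text
t 22.98 pos [ 5.33462e+02 -1.34565e+02  2.91921e+02 -5.27000e-01] r 48.4 postang(lock) 1.301 F [-1.  -1.8 -0.8] w 17.6 j6 1.829 M [-0.25 -0.01 -0.01]
t 23.02 pos [ 5.33465e+02 -1.34552e+02  2.91943e+02 -5.27000e-01] r 48.4 postang(lock) 1.301 F [-1.1 -1.8  0.6] w 18.0 j6 1.829 M [-0.2   0.05 -0.03]
[[18,0.5,6.9,-0.3,0,0,-0.1461],
[18,0.5,7.3,0.0,0,0,-0.15],
[18,0.5,7.2,0.0,0,0,-0.15]]
```

View pics/w9z.png

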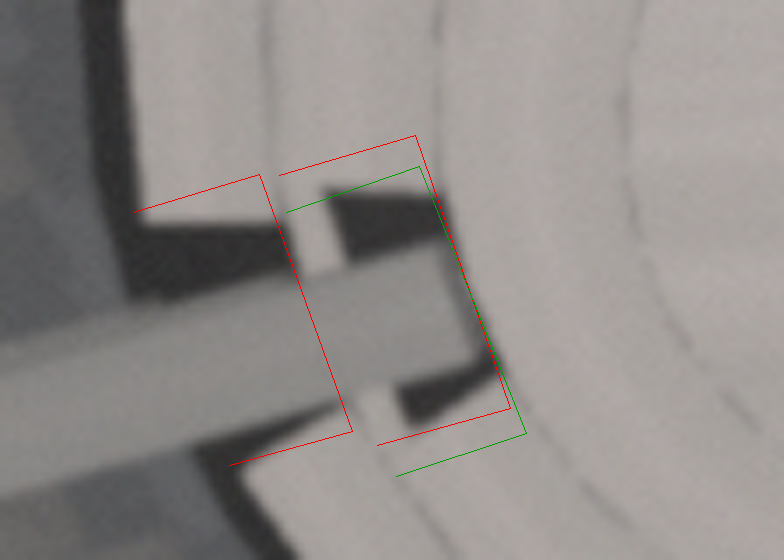

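Call:
{"fn": "play_rows", "kwargs": {
  "steps": [
    [18,0.5,7.1,0,0,0,-0.15],
    [18,0.55,7.25,0,0,0,-0.15],
    [18,0.55,7.25,0,0,0,-0.15],
    [18,0.55,7.25,0,0,0,-0.15],
    [18,0.55,7.25,0,0,0,-0.15],
    [18,0.55,7.25,0,0,0,-0.15],
    [18,0.55,7.25,0,0,0,-0.15],
    [18,0.55,7.25,0,0,0,-0.15],
    [18,0.55,7.25,0,0,0,-0.15],
    [18,0.55,7.25,0,0,0,-0.15],
    [18,0.55,7.25,0,0,0,-0.15],
    [18,0.3,4.85,0,0,0,-0.1],
    [18,0,0,0,0,0,0]
  ]
}}

```text
time: 24.65
eef_pos: [559.1, -204.2, 291.8]
tool_rot: [-2.574, -1.802, -0.0]
contact_force: [-0.7, 0.4, -1.3]
width: 18.1
```

```bash
python3 nv.py w10 0.01 0.01 -.14
python3 - <<'E'
from pl import *
c=st();r,P=circ(c,[1.219+.14],18,292.2,1);show(r)
E
```

```text
t 24.65 pos [ 559.074 -204.234  291.835    1.222] r 48.3 postang(lock) -3.233 F [-0.7  0.4 -1.3] w 18.1 j6 -0.021 M [-0.03 -0.    0.03]
t 24.7 pos [ 558.905 -204.136  291.819    1.22 ] r 48.2 postang(lock) -3.237 F [1.  0.2 0.7] w 17.8 j6 -0.02 M [ 0.06 -0.04  0.  ]
[[18,0.2,6.6,-0.4,0,0,-0.1387]]
```

View pics/w10n.png

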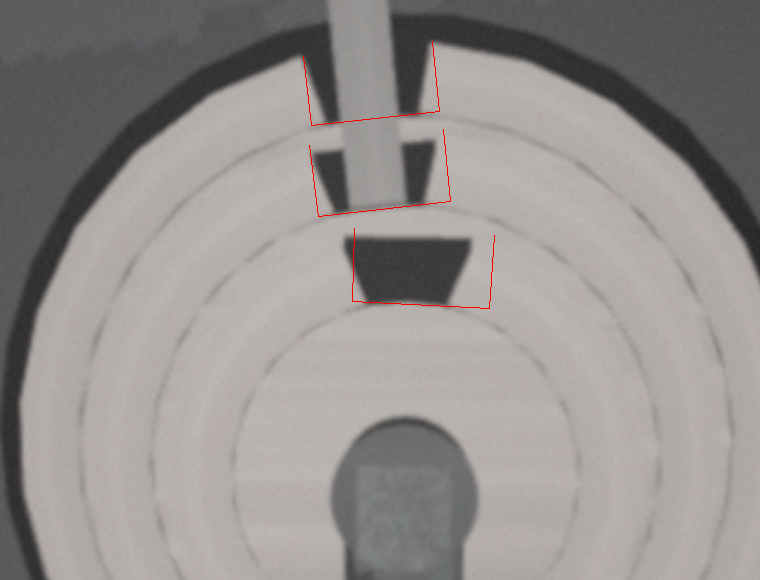

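Call:
{"fn": "play_rows", "kwargs": {
  "steps": [
    [18,0.15,3.0,0,0,0,-0.06],
    [18,0.15,2.9,0,0,0,-0.06],
    [18,0,0,0,0,0,0],
    [18,0,0,0,0,0,0]
  ]
}}

```text
time: 25.2
eef_pos: [564.5, -205.7, 291.9]
tool_rot: [-2.462, -1.951, -0.0]
contact_force: [0.7, -0.5, 0.2]
width: 18.3
```

```bash
python3 nv.py w11 0.01 0.01 0
```

```text
t 25.2 pos [ 564.469 -205.689  291.922    1.34 ] r 48.1 postang(lock) -3.117 F [ 0.7 -0.5  0.2] w 18.3 j6 -0.139 M [0.06 0.01 0.02]
```

View pics/w11n.png

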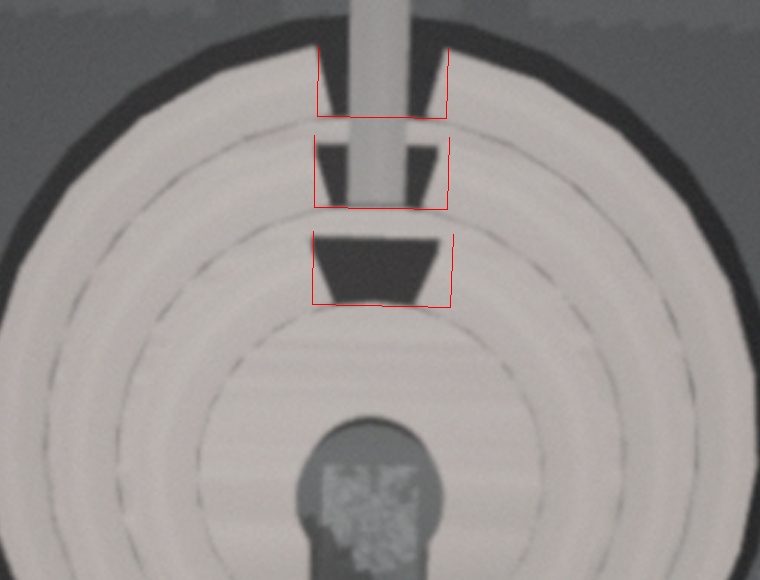

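```bash
python3 - <<'E'
from pl import *
c=st();print(tol(c)); c[3]=1.339
r,P=rows(c,[[c[0],c[1],347,1.317]]*1+[[*lk(tol(c)[0]*(1-i/4),tol(c)[1]+(178-tol(c)[1])*i/4),347,1.317] for i in range(1,5)],30);show(r)
E
```

```text
t 25.25 pos [ 564.509 -205.731  291.958    1.341] r 48.2 postang(lock) -3.116 F [-0.7  0.1 -0.8] w 18.2 j6 -0.139 M [ 0.03  0.01 -0.02]
[  1.25138553 -48.16211711]
[[30,0.0,0.0,-55.0,0,0,0.022],
[30,56.5,-0.3,-0.0,0,0,-0.0],
[30,56.6,-0.3,-0.0,0,0,-0.0],
[30,56.5,-0.3,-0.0,0,0,-0.0],
[30,56.6,-0.3,-0.0,0,0,-0.0]]
```

Call:
{"fn": "play_rows", "kwargs": {
  "steps": [
    [36,0,0,0,0,0,0],
    [36,0,0,0,0,0,0],
    [36,0,0,-27,0,0,0],
    [36,0,0,-28,0,0,0.022],
    [20,56.5,-0.3,0,0,0,0],
    [0,56.5,-0.3,0,0,0,0],
    [0,56.5,-0.3,0,0,0,0],
    [0,56.5,-0.3,0,0,0,0],
    [0,0,0,0,0,0,0]
  ]
}}

```text
time: 26.38
eef_pos: [620.1, 16.9, 347.0]
tool_rot: [2.478, 1.932, 0.001]
contact_force: [0.0, -0.7, -0.5]
width: -0.2
```

```bash
python3 look.py l3; python3 - <<'E'
from pl import *
c=st();print(tol(c))
E
```

```text
t 26.38 pos [620.094  16.94  346.983   1.324] r 181.3 postang(lock) 0.005 F [ 0.  -0.7 -0.5] w -0.2 j6 0.254 M [-0.03 -0.02 -0.01]
t 26.52 pos [619.286  13.011 346.762   1.32 ] r 177.3 postang(lock) 0.004 F [0.7 0.  0.2] w 0.3 j6 0.253 M [ 0.01 -0.04  0.01]
[ -0.69457639 177.32551998]
```

View pics/l3sc.png

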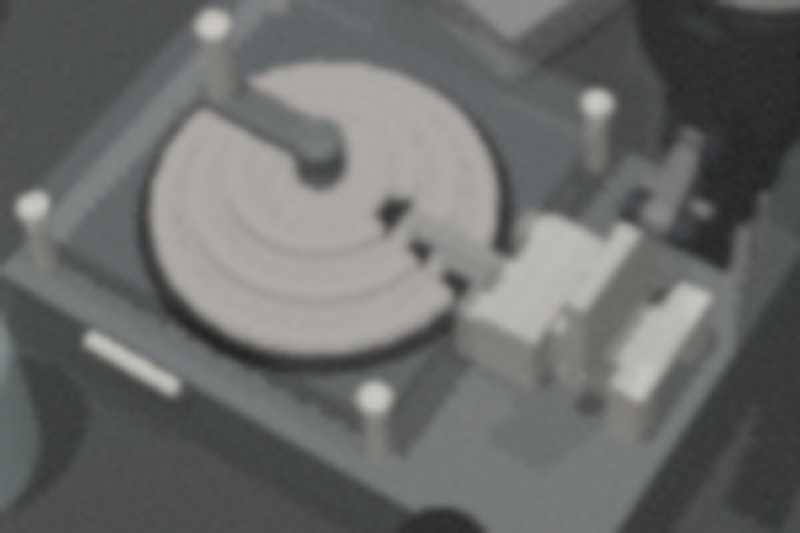

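View pics/l3wrist.png

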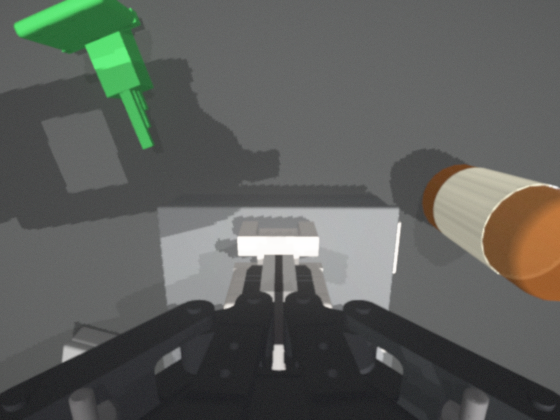

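Call:
{"fn": "play_rows", "kwargs": {
  "steps": [
    [0,0,0,27,0,0,0],
    [0,0,0,28,0,0,0],
    [0,-8,0.5,0,0,0,0],
    [0,-5,0,0,0,0,0],
    [0,-2,0,0,0,0,0],
    [0,-2,0,0,0,0,0],
    [0,-2,0,0,0,0,0],
    [0,0,0,0,0,0,0]
  ]
}}

```text
time: 27.52
eef_pos: [615.3, -5.1, 292.2]
tool_rot: [2.482, 1.926, 0.0]
contact_force: [0.7, 0.0, -0.4]
width: 0.0
```

```bash
python3 look.py l4; python3 - <<'E'
from pl import *
c,s=cur();print(tol(c))
E
```

```text
t 27.52 pos [615.318  -5.089 292.154   1.32 ] r 158.8 postang(lock) -0.0 F [ 0.7  0.  -0.4] w 0.0 j6 0.223 M [ 0.01 -0.02  0.  ]
[-1.54871137e-02  1.58952142e+02]
```

View pics/l4sc.png

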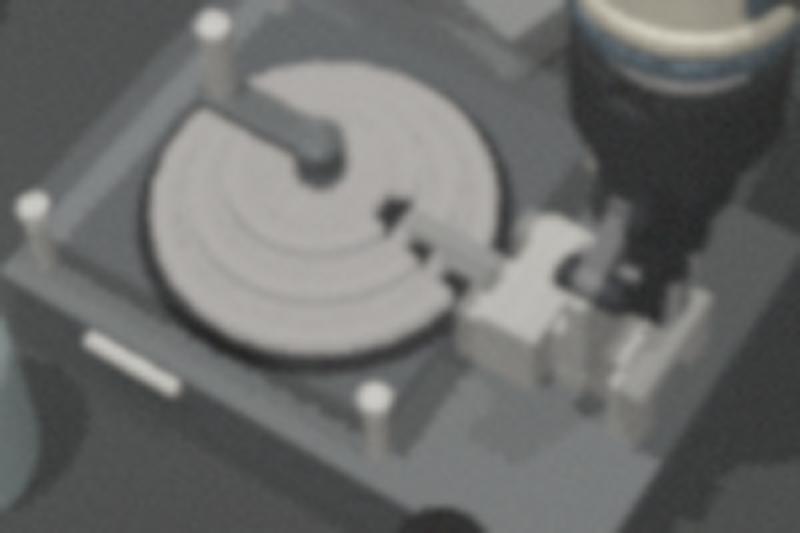

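Call:
{"fn": "play_rows", "kwargs": {
  "steps": [
    [0,-1.5,0,0,0,0,0],
    [0,-1.5,0,0,0,0,0],
    [0,-1.5,0,0,0,0,0],
    [0,-1.5,0,0,0,0,0],
    [0,-1.5,0,0,0,0,0],
    [0,-1.5,0,0,0,0,0]
  ]
}}

```text
time: 28.42
eef_pos: [613.0, -13.9, 291.9]
tool_rot: [-2.482, -1.926, 0.0]
contact_force: [0.9, 0.7, -0.1]
width: -0.2
```

```bash
python3 look.py l5; python3 - <<'E'
from pl import *
c,s=cur();print(tol(c))
E
```

```text
t 28.43 pos [613.04  -13.868 291.877   1.32 ] r 149.7 postang(lock) -0.0 F [ 0.9  0.7 -0.1] w -0.2 j6 0.209 M [ 0.14 -0.03 -0.  ]
[6.56247477e-02 1.49642648e+02]
```

View pics/l5sc.png

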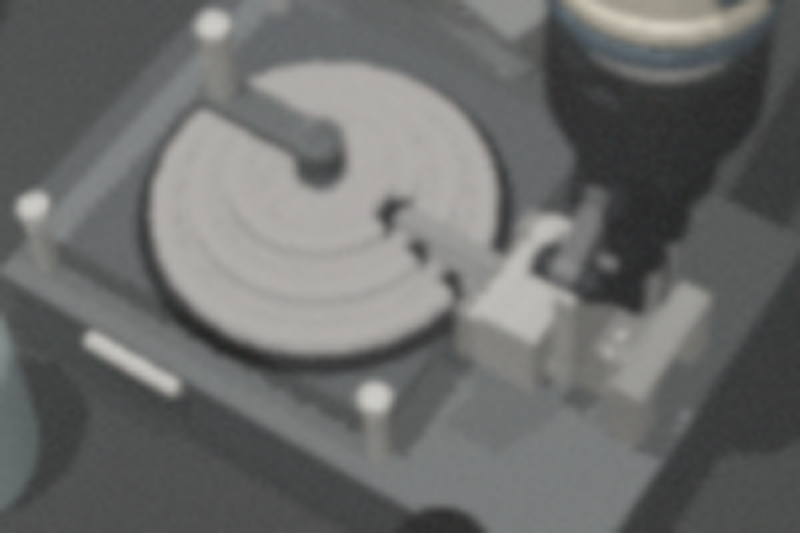

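Call:
{"fn": "play_rows", "kwargs": {
  "steps": [
    [0,-1.5,0,0,0,0,0],
    [0,-1.5,0,0,0,0,0],
    [0,-1.5,0,0,0,0,0],
    [0,-1.5,0,0,0,0,0]
  ]
}}

```text
time: 29.08
eef_pos: [611.6, -19.7, 291.9]
tool_rot: [-2.482, -1.926, -0.0]
contact_force: [0.4, 1.2, 0.8]
width: 0.0
```

Call:
{"fn": "play_rows", "kwargs": {
  "steps": [
    [0,-1,0,0,0,0,0],
    [0,-1,0,0,0,0,0]
  ]
}}

```text
time: 29.32
eef_pos: [611.1, -21.6, 291.9]
tool_rot: [-2.482, -1.926, -0.0]
contact_force: [-0.1, 1.0, 0.5]
width: -0.2
```

```bash
python3 look.py l6; python3 - <<'E'
from pl import *
c,s=cur();print(tol(c))
E
```

```text
t 29.32 pos [611.077 -21.632 291.939   1.32 ] r 141.7 postang(lock) -0.0 F [-0.1  1.   0.5] w -0.2 j6 0.196 M [ 0.18  0.02 -0.  ]
[7.42209079e-02 1.41700097e+02]
```

View pics/l6sc.png

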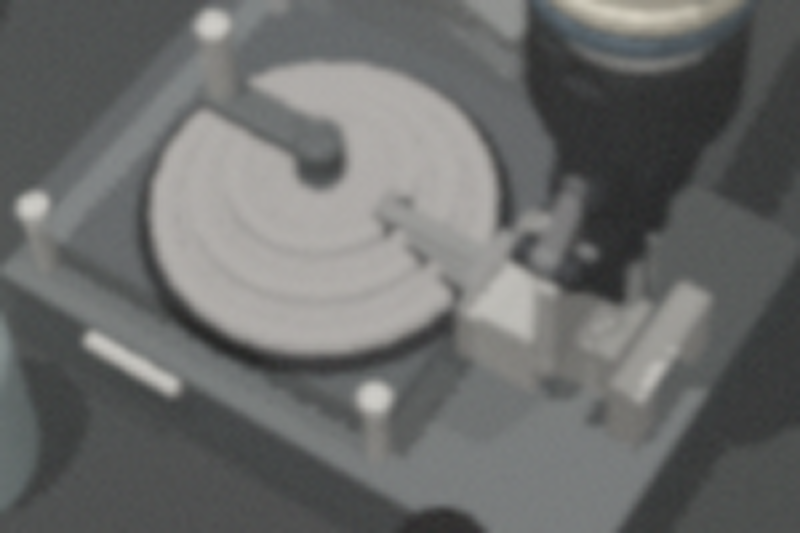

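Nearly home and there is still no stop force. I'll continue in 0.7 mm steps until the force rises.

Call:
{"fn": "play_rows", "kwargs": {
  "steps": [
    [0,-0.7,0,0,0,0,0],
    [0,0,0,0,0,0,0]
  ]
}}

```text
time: 29.72
eef_pos: [610.9, -22.1, 291.9]
tool_rot: [-2.482, -1.926, -0.0]
contact_force: [-0.2, 1.6, 1.1]
width: 0.1
```

Call:
{"fn": "play_rows", "kwargs": {
  "steps": [
    [0,-0.7,0,0,0,0,0],
    [0,0,0,0,0,0,0]
  ]
}}

```text
time: 29.98
eef_pos: [610.9, -22.3, 292.0]
tool_rot: [-2.482, -1.926, -0.002]
contact_force: [1.4, 6.2, -0.3]
width: -0.2
```

Call:
{"fn": "play_rows", "kwargs": {
  "steps": [
    [0,-0.6,0,0,0,0,0],
    [0,0,0,0,0,0,0]
  ]
}}

```text
time: 30.22
eef_pos: [610.8, -22.5, 292.0]
tool_rot: [-2.481, -1.925, -0.003]
contact_force: [1.3, 7.1, -0.3]
width: 0.2
```

The force rose to 7 N and the motion stalled, so the bolt is at its dead stop. Backing off.

Call:
{"fn": "play_rows", "kwargs": {
  "steps": [
    [0,5,0,0,0,0,0],
    [0,15,0,0,0,0,0],
    [0,15,0,0,0,0,0],
    [0,0,0,-40,0,0,0],
    [0,0,0,-40,0,0,0],
    [0,0,-50,-20,0,0,0],
    [0,0,-55,0,0,0,0],
    [0,0,-55,0,0,0,0],
    [0,0,-55,0,0,0,0],
    [0,0,0,0,0,0,0]
  ]
}}

```text
time: 31.48
eef_pos: [407.5, 64.7, 391.6]
tool_rot: [-2.479, -1.928, 0.004]
contact_force: [1.1, 0.4, 0.6]
width: -0.4
```

```bash
python3 look.py l7; python3 ov.py l7 0.0 0 0 a
```

```text
t 31.48 pos [407.493  64.718 391.621   1.322] r 279.6 postang(lock) 0.898 F [1.1 0.4 0.6] w -0.4 j6 0.377 M [ 0.02 -0.01  0.04]
bias px [-2.30011224  0.69387241] [[-0.4  0.1]
 [-0.2  0.1]
 [ 0.6 -0.2]]
```

View pics/l7sc.png

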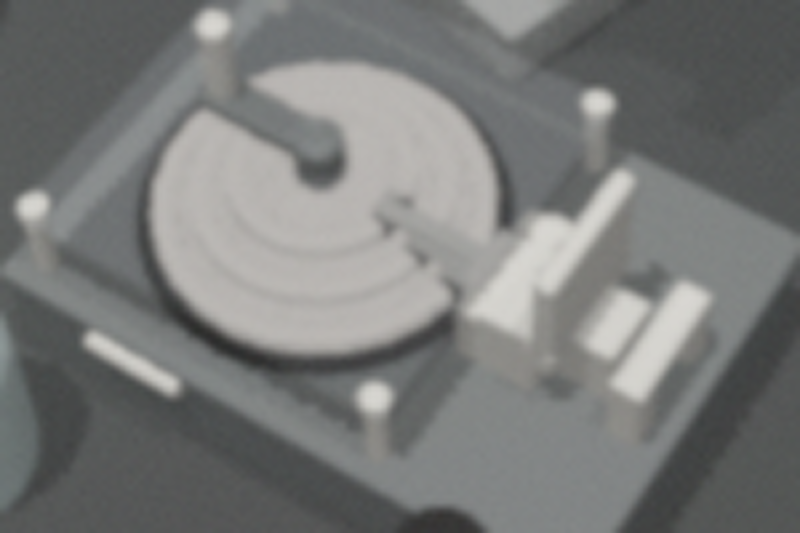

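View pics/l7tc.png

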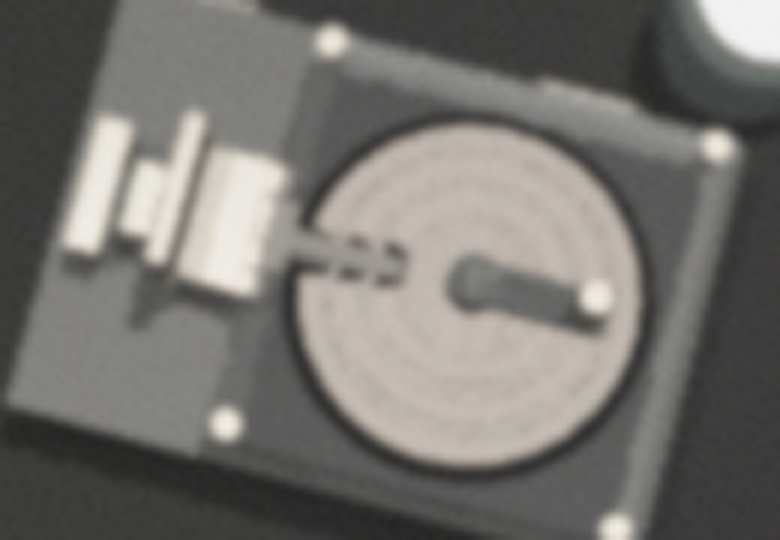

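```bash
python3 - <<'E'
from pl import *
for tag,a,b in(('l1',(160,105),(124,252)),('l7',(196,112),(156,264))):
    T=load(tag+'top')
    q=(np.array([a,b])+.5)/6-.5+[220,130]
    print(tag,[tol(P).round(1) for P in atz(T,q,145)])
E
```

```text
l1 [array([ 29.8, 139.9]), array([-31.1, 137.6])]
l7 [array([ 30.9, 125.3]), array([-32.3, 124. ])]
```

Measured from the top camera, the tab moved from lockbox y = 138.8 to 124.7 mm. That is the full 14 mm, and the robot is clear of everything.

```bash
python3 -c "
from workcell import ctrl
print(ctrl.sign_off())"
```

```text
the job is handed in; nothing more can be done
None
```

The lockbox is open: all three notches are in line, the bolt is pushed fully home, and its outer end has left the keeper. I handed the job in at about 31.5 s; no verdict is reported.

- **Dial:** I held the crank post loosely in an 18 mm finger slot. I turned it anticlockwise about 7.6 rad for the large disc, clockwise about 7 rad for the middle disc, then anticlockwise 1.8 rad for the dial. In the wrist pictures all three notches were within about 0.02 rad of the bolt line before I pushed.
- **Bolt:** I pushed the tab with closed fingers in small steps. The force was 1–2 N while it slid and about 7 N at the dead stop, well under the 60 N limit.
- **Final check:** The top camera showed the tab at lockbox y of about 124.7 mm, from 138.8 mm before. The last scene and top pictures show the nose in all three notches and the bolt's end clear of the keeper. The gripper was well clear of the lockbox.
- **Bystanders:** I did not re-measure the bottle, jar, slide box or microscope afterwards. The arm's path kept well away from them, and no unexpected force showed up.
- **Disagreement:** Disc rims in the scene camera fitted best with tops about 7 mm lower than I had assumed. The wrist camera agreed with the stated heights, so I relied on it for alignment.

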